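Crate up the toy cars in the carving shop

ROBOT

A 6-joint arm with a two-finger parallel gripper is mounted at the origin on the work surface. World frame = base frame: x ahead of the robot, y to its left, z up, the work surface at z = 0. Lengths are in m, angles in rad, forces in N, time in s.
With the tool pointing down it reaches from about 0.3 to 0.875 m from the base axis. Payload 6.4 kg.
Tool frame: the origin (TCP) lies on the centre line of the jaws, within the pads' length; the fingertips stand 8 mm ahead of it and the grasp point (between the pads) lies 11 mm behind it; z points along the fingers, y is the line along which they close (so a half turn about z gives the same grasp; the last joint's range is limited). The gripper opens to 85 mm and grips with 20 to 120 N. Pads are 22 mm wide; open, the fingers measure 114 mm over their backs; the gripper's body (76 mm by 85 mm) begins 54 mm behind the grasp point. The pads swing forward as they close: fully open they stand 13 mm farther back than shut.
Start: joints at [0.919, 0.181, 1.607, -0, 1.354, -0.206], TCP at [0.248, 0.519, 0.239] pointing down, gripper open.
Joint ranges: [-2.99, 2.99], [-0.89, 2.07], [0.3, 2.58], [-1.14, 4.28], [0, 2.63], [-3.12, 3.12]. Speed limits (rad/s): [2.57, 2.57, 3.01, 3.14, 3.14, 3.14].

INTERFACE

Orientations are given as a unit quaternion [w, x, y, z].
In Python, from bench import ctrl gives the robot as it stands.
- The arm moves only by the shell command python3 -m handwheel 'ROWS' [OPENING]. ROWS is JSON, a list that holds one entry, the list of rows, each a list of 4 numbers: the shift along the tool's x, y, z each as a share of 20 cm, from -1 to 1, then the turn about the tool's z as a share of 1.5 rad, from -1 to 1. In form: [[[x, y, z, twist], ...]]. A call has 1 to 10 rows; each row is the pose to reach, as a shift and turn from the pose commanded when the call began, along the tool's axes at that moment; what a row does not reach only later rows make up. A row lasts 1/8 s, in which the tool goes at most 62.5 mm and 10.7 degrees, less where a joint would pass 70% of its speed; a pose out of reach is approached as far as the arm can. A call with a number of a shift or a turn outside -1 to 1 is refused whole. A call with a gripper value outside its range is refused whole. OPENING is the finger opening in mm, from 0 to 85.4, set as the call begins (- or left out, the last holds). The fingers move at their own pace and stop on an object; the grip force is fixed at half the most. Time passes only in rows, so rows that repeat a pose let the fingers close. It gives the time, the measured TCP pose, the force, the opening and the grip force at its end, in the units of the state.
- ctrl.get_obs(): the state, without advancing time (a new reading comes with each control period).
- ctrl.camera(name): name is "scene" or "top" or "wrist"; returns a dict with "color" (400x640x3 uint8, red, green, blue), "range_z" (400x640 float32, m along the optical axis (not along the pixel's ray), 0 where there is no reading), "K" (3x3 intrinsics, pixels), "distortion" ([k1, k2, p1, p2, k3] as OpenCV has them; the pictures are not rectified), "pose" (4x4, takes a point from camera to world coordinates); the wrist camera has in their place "T_tool_cam" (4x4, takes a point from camera to tool coordinates, whose origin is the TCP and whose axes are the flange's). Camera axes: x right, y down, z forward; pixel columns grow to the right and rows downward; lengths in m; the calibration is good to about 2 mm. A picture is of the moment at which its call begins: read the wrist's pose just before it.
- ctrl.hand_in(): hands the job in; it is judged then, once.
The state is a dict: "time_s": time; "q": joint angles; "dq": joint speeds; "joint_efforts": joint torques, N m; "eef_pos": TCP position; "eef_rot": TCP orientation; "wrist_force": force on the tool from outside, world axes, zero at the start; "torque": the same for the moment, N m; "opening": opening from 0.0 (shut) to 1.0 (fully open); "grasp_force": force on a finger pad.
Only numpy, scipy, OpenCV 4.12 (cv2) and the standard library are available. Lean on these libraries where they do the work, as an engineer would, in place of code of your own. Each camera call takes 0.05 s, during which the arm holds its last target. There are 200 camera calls.

TASK

Put every toy car that lies on the bench into the aluminium tray with the one already there, then pick up the tray, tip it over the crate so that all the cars slide off into it, and lay the empty tray back flat on its black mat. Then fit the wooden lid into the crate's mouth and press it down firmly, with about 10 N, so that it sits level on its corner blocks; after that hold the scanner upright 5 to 10 cm above the middle of the label on the lid, pointing straight down and steady for a good second, and stand it back upright on its grey pad. Let go of everything at the end, and leave the glue, the varnish tin and the mallet alone.

Things in the scene. Friction and masses are not known exactly. Their poses are not given: they have to be found in the camera images.
- car_a: wooden toy car, wheelless block 66 long (its x) x 36 wide (its y) x 34 mm high: a pale body 20 mm high with a red cab, 36 x 36 mm and 14 mm high, on its middle; 50 g. Origin: centre of the underside, z up. Lies in the tray at the start.
- car_b: wooden toy car, wheelless block 66 long (its x) x 36 wide (its y) x 34 mm high: a pale body 20 mm high with a blue cab, 36 x 36 mm and 14 mm high, on its middle; 50 g. Origin: centre of the underside, z up. On the bench at the start, or absent.
- car_c: wooden toy car, wheelless block 66 long (its x) x 36 wide (its y) x 34 mm high: a pale body 20 mm high with a yellow cab, 36 x 36 mm and 14 mm high, on its middle; 50 g. Origin: centre of the underside, z up. On the bench at the start, or absent.
- car_d: wooden toy car, wheelless block 66 long (its x) x 36 wide (its y) x 34 mm high: a pale body 20 mm high with a green cab, 36 x 36 mm and 14 mm high, on its middle; 50 g. Origin: centre of the underside, z up. On the bench at the start, or absent.
- tray: loose aluminium tray, 280 g: pan 150 x 150 mm, floor 4 mm thick, walls to 18 mm height (3 mm thick) on three sides, none on the +x side, where cars slide off when tipped 35 to 50 degrees. On the -x side a dark bar handle sticks out: 14 mm thick (y), 22 to 50 mm above the underside, free from 81 to 175 mm behind the pan's centre. Origin: centre of the pan's underside, z up
- tray_grip (a point): middle of the tray handle's free part, 130 mm behind the pan's centre and 36 mm above the underside; axes as the tray's
- mat: black rubber mat, fixed, 190 x 170 x 3 mm, home of the tray's pan. Origin: centre of the underside (on the bench)
- crate: fixed open plywood crate, 200 (x) x 240 (y) x 95 mm high outside, walls and floor 10 mm; in each inside corner stands an 18 x 18 mm block whose top, 83 mm above the crate's underside, carries the lid. Inside 180 x 220 mm. Origin: centre of the underside, z up
- lid: loose wooden lid, 170 (x) x 210 (y) x 12 mm, 250 g; drops into the crate's mouth with 5 mm play all round, either way round, and rests on the corner blocks, its top then level with the rim. Dark bar handle on its middle: 16 mm thick (x), 70 mm long (y), top 40 mm above the lid's underside. Origin: centre of the underside, z up
- label (a point): centre of the striped white label (50 x 44 mm) on the lid's top face, 70 mm from the lid's centre towards its -y, 13 mm above its underside; axes as the lid's
- scanner: loose hand scanner, 160 g, standing upright on its nose: black head 62 (x) x 50 (y) x 34 mm high, above it a yellow grip 34 (x) x 26 (y) mm, from 34 to 130 mm height. It reads out of its underside, straight down along its -z. Origin: centre of that underside (the window)
- pad: grey round pad, fixed, diameter 96 mm, 3 mm thick, home of the scanner. Origin: centre of the underside (on the bench)
- glue: bystander: white glue pot with orange lid, diameter 64, 80 mm high; origin centre of underside
- varnish: bystander: steel varnish tin, diameter 80, 100 mm high; origin centre of underside
- mallet: bystander: wooden mallet lying down, 220 mm long, head 58 mm high at its +x end, handle 26 mm thick; origin on the bench near the middle of its length
There are look-alikes about, which are no part of the job. What is meant by the scanner is not blue, green or white, and is the larger of those in its own colour.

How it is judged:
By the outcome, as a careful person would: the job done as asked, in the order asked, and still so for the second after the job is handed in, with the robot touching nothing.
Of car_b, car_c, car_d only 1 to 3 are there at a start; the rules pass over those that are not, and their reading is None.
At some moment in a run one of car_b, car_c, car_d, lid may be knocked a few centimetres aside while the robot is not near it.
It also fails if it takes over 210 s, if anything falls off the work surface, if the arm or the gripper's body presses on something with over 40 N, if the wrist force passes 120 N, or if a joint passes its speed limit or range.

## Working session

There is one attempt and no reset: what is moved stays moved. The work goes in short steps, Python scripts to look and compute and a shell command to move; the robot and the scene stay as the last step left them, time stands still between calls to the robot, and variables do not carry over. Pictures are saved under pics/ and viewed, at most 14 in all, crops included, and the job is handed in when it is done.

```bash
ls; mkdir -p pics; cat > h.py <<'E'
import numpy as np, cv2
from bench import ctrl
from scipy.spatial.transform import Rotation as R
def snap(name,fn):
    o=ctrl.get_obs(); c=ctrl.camera(name)
    if name=="wrist":
        T=np.eye(4); q=o['eef_rot']; T[:3,:3]=R.from_quat([q[1],q[2],q[3],q[0]]).as_matrix(); T[:3,3]=o['eef_pos']
        c['pose']=T@np.array(c['T_tool_cam'])
    np.savez('pics/'+fn+'.npz',color=c['color'],range_z=c['range_z'],K=c['K'],distortion=c['distortion'],pose=c['pose'])
    cv2.imwrite('pics/'+fn+'.png',c['color'][:,:,::-1]); return c
def load(fn): return dict(np.load('pics/'+fn+'.npz'))
def ray(c,u,v):
    p=cv2.undistortPoints(np.array([[[u,v]]],float),np.array(c['K']),np.array(c['distortion']))[0,0]
    return np.array([p[0],p[1],1.])
def pt(c,u,v,w=1):
    z=c['range_z'][int(v)-w:int(v)+w+1,int(u)-w:int(u)+w+1]; z=np.median(z[z>0])
    P=np.array(c['pose']); return P[:3,:3]@(ray(c,u,v)*z)+P[:3,3]
def onz(c,u,v,z):
    P=np.array(c['pose']); d=P[:3,:3]@ray(c,u,v); o=P[:3,3]; return o+d*(z-o[2])/d[2]
def cloud(c):
    h,w=c['range_z'].shape; uv=np.stack(np.meshgrid(np.arange(w),np.arange(h)),-1).reshape(-1,1,2).astype(float)
    p=cv2.undistortPoints(uv,np.array(c['K']),np.array(c['distortion']))[:,0]
    z=c['range_z'].reshape(-1,1); P=np.array(c['pose'])
    return (np.c_[p,np.ones(len(p))]*z@P[:3,:3].T+P[:3,3]).reshape(h,w,3)
def st():
    o=ctrl.get_obs(); q=o['eef_rot']; M=R.from_quat([q[1],q[2],q[3],q[0]]).as_matrix()
    return o,M,np.array(o['eef_pos'])
def go(p,yaw=None):
    """shares to move TCP to p; yaw = desired world direction angle of tool y (mod pi)"""
    o,M,e=st(); d=M.T@(np.array(p)-e)/0.2; t=0
    if yaw is not None:
        cur=np.arctan2(M[1,1],M[0,1]); dy=(yaw-cur+np.pi/2)%np.pi-np.pi/2
        t=dy*np.sign(M[2,2])/1.5
    print('shift',d.round(4),'twist',round(t,4),'(twist alt',round(t-np.sign(t)*np.pi/1.5,3),') q6',round(o['q'][5],3))
E
python3 - <<'E'
from h import *
c=snap('top','top0'); s=snap('scene','scene0')
o,M,e=st(); print(o); print(M.round(3))
E
```

```text
pics
{'time_s': 0.1, 'q': array([ 9.18694873e-01,  1.81463333e-01,  1.60793734e+00,  2.52407190e-05,
        1.35380804e+00, -2.06279473e-01]), 'dq': array([ 0.00076457, -0.00218039, -0.0036161 ,  0.00026215, -0.00116951,
        0.00150164]), 'joint_efforts': array([-1.10852929e-03, -4.45880985e+01, -3.52240348e+01, -3.22979367e-04,
        4.18367505e-03,  3.95564268e-05]), 'eef_pos': array([0.2475969 , 0.5184083 , 0.23846198]), 'eef_rot': array([-3.47454067e-04,  2.21072110e-01,  9.75257130e-01, -7.29616376e-04]), 'wrist_force': array([-0.27215263, -0.03603589, -0.04383204]), 'torque': array([-0.02731711, -0.02688062,  0.03627617]), 'grasp_force': 0.0, 'opening': 0.9988739493322467}
[[-0.902  0.431 -0.001]
 [ 0.431  0.902 -0.001]
 [ 0.    -0.002 -1.   ]]
```

View pics/top0.png

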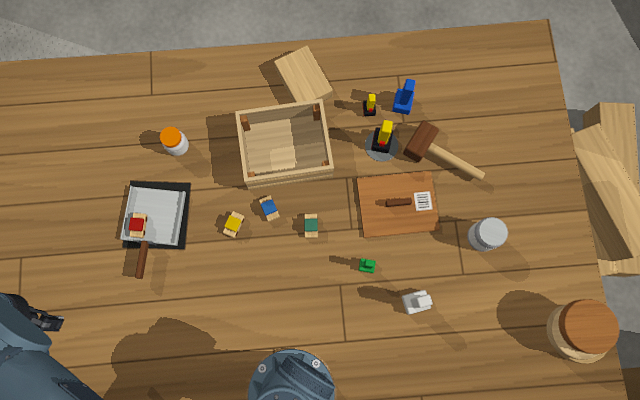

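View pics/scene0.png

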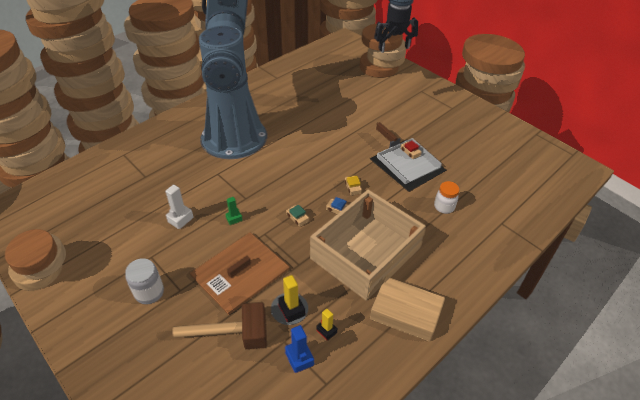

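```bash
cat >> h.py <<'E'
def comps(c,zlo,zhi=9,mina=25,P=None):
    X=cloud(c) if P is None else P
    m=((X[...,2]>zlo)&(X[...,2]<zhi)&(c['range_z']>0)).astype(np.uint8)
    n,l,s,ct=cv2.connectedComponentsWithStats(m,connectivity=4)
    for i in range(1,n):
        if s[i,4]<mina or s[i,4]>9000: continue
        p=X[l==i]; r=cv2.minAreaRect((p[:,:2]*1000).astype(np.float32))
        print('px',ct[i].round(0),'n',s[i,4],'rect mm',np.round(r[0],1),np.round(r[1],1),'ang',round(r[2],1),'zmax',round(np.percentile(p[:,2],95)*1000),'rgb',np.median(c['color'][l==i],0))
E
python3 - <<'E'
from h import *
c=load('top0')
print('all>8mm');comps(c,.008)
print('crate/others >80');comps(c,.08,.11)
print('cab/body');comps(c,.027,.042,15)
for u,v in [(300,300),(200,100),(284,160)]: print(pt(c,u,v))
a=cv2.resize(c['color'][155:290,100:330][:,:,::-1],None,fx=3.4,fy=3.4,interpolation=cv2.INTER_CUBIC)
cv2.imwrite('pics/crop1.png',a)
b=cv2.resize(c['color'][70:250,340:500][:,:,::-1],None,fx=3.3,fy=3.3,interpolation=cv2.INTER_CUBIC)
cv2.imwrite('pics/crop2.png',b)
E
```

```text
all>8mm
px [289. 126.] n 8035 rect mm [760.4 -45.9] [414.4 276.7] ang 3.6 zmax 96 rgb [182. 156. 111.]
px [404.  97.] n 527 rect mm [ 767.9 -380.7] [50.1 64. ] ang 72.9 zmax 132 rgb [ 21.  61. 127.]
px [369. 105.] n 231 rect mm [ 757.6 -283.2] [34.  46.1] ang 88.3 zmax 90 rgb [115.  59.  14.]
px [382. 137.] n 522 rect mm [ 655.6 -307.5] [54.8 62.2] ang 72.4 zmax 135 rgb [103.  54.  14.]
px [436. 149.] n 1388 rect mm [ 589.9 -480.7] [222.7 101.5] ang 54.1 zmax 61 rgb [111.  70.  43.]
px [174. 140.] n 610 rect mm [693.8 271.5] [60.2 63.8] ang 0.6 zmax 83 rgb [206.5 124.    0. ]
px [397. 204.] n 4134 rect mm [ 472.8 -332. ] [172.2 211.3] ang 0.6 zmax 19 rgb [165. 112.  61.]
px [144. 233.] n 1180 rect mm [447.4 351.8] [155.4 251. ] ang 78.4 zmax 53 rgb [153.5 109.5  92. ]
px [269. 208.] n 313 rect mm [489.4  24. ] [67.5 36.8] ang 20.2 zmax 38 rgb [ 65. 105. 133.]
px [233. 223.] n 344 rect mm [452.9 123.7] [38.3 65.9] ang 60.1 zmax 36 rgb [203.  170.   27.5]
px [310. 225.] n 335 rect mm [431.2 -87.5] [35.8 66.7] ang 85.2 zmax 37 rgb [100. 123.  97.]
px [487. 234.] n 1044 rect mm [ 359.5 -
[... 2721 characters left out ...]
]
px [136. 224.] n 175 rect mm [470.5 381.4] [38.  45.6] ang 82.8 zmax 42 rgb [160.  29.  22.]
px [310. 224.] n 172 rect mm [430.6 -87.6] [35.4 34.9] ang 85.4 zmax 37 rgb [ 64. 120.  95.]
px [473. 242.] n 36 rect mm [ 345.5 -518.7] [53.8 10.6] ang 22.2 zmax 41 rgb [118.  115.5 109. ]
px [146. 257.] n 72 rect mm [373.7 357.6] [13.3 94.6] ang 72.3 zmax 41 rgb [82.5 52.  30.5]
px [414. 302.] n 267 rect mm [ 200.8 -346.2] [49.9 62.9] ang 10.9 zmax 38 rgb [174. 172. 165.]
px [589. 359.] n 148 rect mm [  27.6 -754.5] [19.5 93.8] ang 4.9 zmax 40 rgb [177. 146.  98.]
[ 2.32251247e-01 -4.24500127e-02  2.19632915e-04]
[8.29755820e-01 2.03103447e-01 4.34674178e-04]
[ 0.62403392 -0.02817869  0.01034936]
```

View pics/crop1.png

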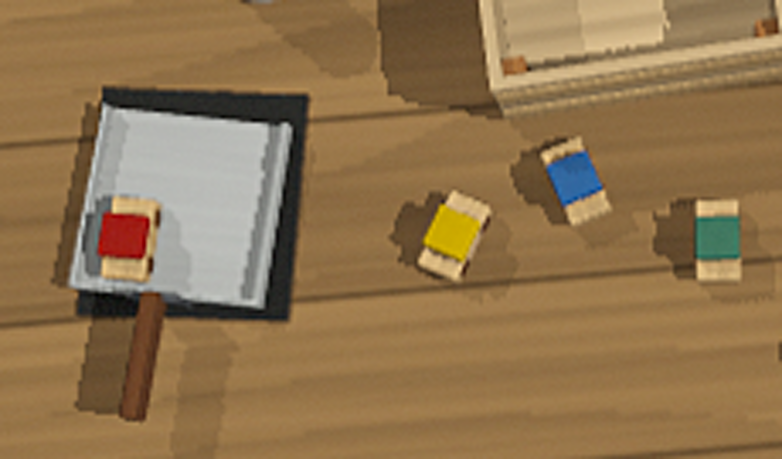

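View pics/crop2.png

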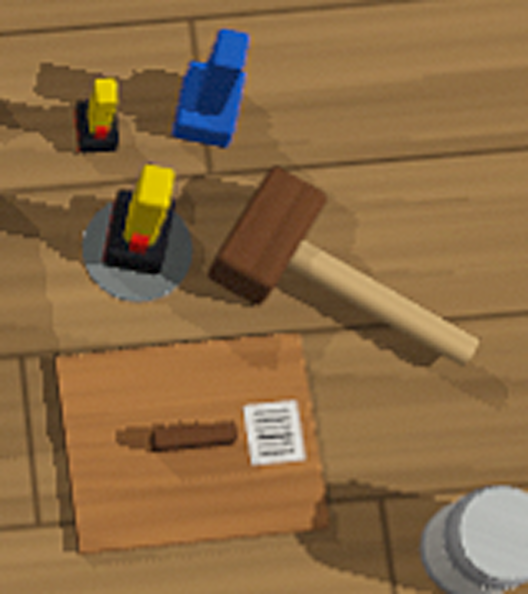

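```bash
python3 - <<'E'
from h import *
c=load('top0')
f=lambda u,v:(u/3.4+100,v/3.4+155)
for n,p,z in [('FL',(103,105),.02),('FR',(291,122),.02),('BR',(265,308),.02),('BL',(70,288),.02),('hnd_end',(132,415),.05),('hnd0',(151,295),.05)]:
    print(n,onz(c,*f(*p),z).round(4))
go([.453,.1236,.16],np.radians(61)); go([.453,.1236,.014])
E
```

```text
FL [0.5823 0.4007 0.02  ]
FR [0.5551 0.2495 0.02  ]
BR [0.4044 0.2747 0.02  ]
BL [0.434  0.4278 0.02  ]
hnd_end [0.3261 0.3701 0.05  ]
hnd0 [0.4177 0.3547 0.05  ]
shift [-1.778  -1.3376  0.3938] twist 0.0402 (twist alt -2.054 ) q6 -0.206
shift [-1.7782 -1.3365  1.1238] twist 0 (twist alt 0.0 ) q6 -0.206
```

```bash
python3 -m handwheel '[[[-0.9,-0.67,0.2,0.04],[-0.9,-0.67,0.2,0.04],[-0.9,-0.67,0.2,0.04],[-0.9,-0.67,0.2,0.04],[-0.9,-0.67,0.2,0.04]]]' 80
python3 -m handwheel '[[[-0.87,-0.67,0.2,0],[-0.87,-0.67,0.2,0],[-0.87,-0.67,0.2,0],[-0.87,-0.67,0.2,0],[-0.87,-0.67,0.2,0],[-0.87,-0.67,0.2,0]]]'
python3 - <<'E'
from h import *
c=snap('wrist','w1'); comps(c,.012,.05,300)
go([.453,.1236,.014],np.radians(61))
E
```

```text
time_s: 0.72
eef_pos: [0.3531, 0.3181, 0.1984]
eef_rot: [-0.001, 0.252, 0.968, -0.001]
wrist_force: [-0.6, -0.3, -0.2]
opening: 0.936
grasp_force: 0.0
time_s: 1.48
eef_pos: [0.4396, 0.1198, 0.1593]
eef_rot: [-0.0, 0.25, 0.968, 0.0]
wrist_force: [0.0, 0.4, 0.5]
opening: 0.932
grasp_force: 0.0
px [571.  91.] n 8501 rect mm [475. 347.] [152.9 194.8] ang 78.9 zmax 43 rgb [159.  98.  87.]
px [335. 198.] n 2377 rect mm [451.4 124.8] [36.7 65.4] ang 61.8 zmax 36 rgb [235. 196.  57.]
px [  9. 238.] n 542 rect mm [ 311.4 -218.6] [25.2 33.8] ang 72.5 zmax 26 rgb [31. 86. 43.]
px [154. 272.] n 2226 rect mm [429.3 -86. ] [37.8 65.2] ang 86.4 zmax 36 rgb [ 73. 125.  99.]
px [270. 272.] n 2081 rect mm [488.2  24.6] [65.7 36.7] ang 19.1 zmax 36 rgb [ 59. 107. 133.]
px [310. 319.] n 2289 rect mm [558.8  29.6] [152.4  64.1] ang 64.2 zmax 47 rgb [139. 113.  80.]
px [551. 302.] n 833 rect mm [671.  284.4] [42.1  9.6] ang 68.0 zmax 49 rgb [128. 125. 121.]
px [ 34. 344.] n 5174 rect mm [ 433.8 -333.1] [ 89.2 226.5] ang 12.8 zmax 40 rgb [164. 107.  65.]
px [182. 385.] n 336 rect mm [ 562.3 -140.9] [ 4.6 39.1] ang 3.7 zmax 49 rgb [135. 112.  82.]
shift [-0.0509  0.0479  0.7269] twist 0.0011 (twist alt -2.093 ) q6 -1.062
```

```bash
python3 -m handwheel '[[[-0.04,0.05,0.4,0],[-0.04,0.05,0.4,0],[-0.04,0.05,0.6,0],[-0.04,0.05,0.727,0],[-0.04,0.05,0.727,0],[-0.04,0.05,0.727,0]]]'
python3 - <<'E'
from h import *
go([.452,.1245,.014])
E
python3 -m handwheel '[[[0,0,0,0],[0,0,0,0],[0,0,0,0],[0,0,0,0],[0,0,0,0],[0,0,0,0]]]' 20
python3 -m handwheel '[[[0,0,-0.4,0],[0,0,-0.4,0],[0,0,-0.4,0]]]'
python3 - <<'E'
from h import *
th=np.radians(-10); t=lambda x,y:np.array([.494+x*np.cos(th)-y*np.sin(th),.338+x*np.sin(th)+y*np.cos(th)])
for p in [(-34,-20),(40,35),(40,-25)]: print(p,t(p[0]/1e3,p[1]/1e3))
go([*t(-.033,-.02),.1],np.radians(80))
c=load('w1');X=cloud(c)
a=cv2.resize(c['color'][20:180,460:640][:,:,::-1],None,fx=3,fy=3);cv2.imwrite('pics/crop3.png',a)
r=c['color'].astype(int); m=(r[...,0]>120)&(r[...,1]<60)&(r[...,2]<60)&(X[...,2]>.034)&(c['range_z']>0)
p=X[m]; print(len(p),p.mean(0),cv2.minAreaRect((p[:,:2]*1000).astype(np.float32)))
E
```

```text
time_s: 2.28
eef_pos: [0.4523, 0.1245, 0.0149]
eef_rot: [0.001, 0.25, 0.968, 0.0]
wrist_force: [0.6, 0.6, -0.6]
opening: 0.935
grasp_force: 0.0
shift [ 0.0012 -0.0007  0.0045] twist 0 (twist alt 0.0 ) q6 -1.052
time_s: 3.02
eef_pos: [0.4526, 0.1237, 0.0149]
eef_rot: [0.001, 0.25, 0.968, 0.0]
wrist_force: [-0.4, 1.2, 6.0]
opening: 0.405
grasp_force: 60.6
time_s: 3.4
eef_pos: [0.4531, 0.1236, 0.0955]
eef_rot: [0.002, 0.25, 0.968, 0.001]
wrist_force: [-0.8, -0.1, -0.9]
opening: 0.413
grasp_force: 60.0
(-34, -20) [0.45704357 0.32420788]
(40, 35) [0.53947    0.36552234]
(40, -25) [0.52905111 0.30643388]
shift [ 0.4639  0.8885 -0.0223] twist -0.2209 (twist alt 1.873 ) q6 -1.052
1461 [0.46729831 0.37836191 0.04127457] ((469.52301025390625, 380.9813232421875), (36.388877868652344, 32.65949249267578), 81.06852722167969)
```

View pics/crop3.png

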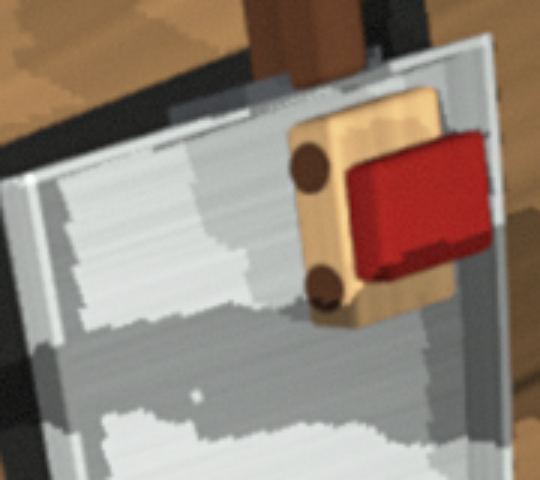

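```bash
python3 -m handwheel '[[[0.46,0.89,-0.03,-0.22],[0.46,0.89,-0.03,-0.22],[0.46,0.89,-0.03,-0.22],[0.46,0.89,-0.03,-0.22],[0.46,0.89,-0.03,-0.22],[0.46,0.89,-0.03,-0.22],[0.46,0.89,-0.03,-0.22]]]'
python3 - <<'E'
from h import *
go([.4567,.3222,.023],np.radians(80))
E
```

```text
time_s: 4.28
eef_pos: [0.4575, 0.3225, 0.0996]
eef_rot: [-0.0, 0.089, 0.996, -0.0]
wrist_force: [-0.1, -0.1, -0.9]
opening: 0.414
grasp_force: 60.2
shift [ 0.0037 -0.0018  0.3828] twist -0.0021 (twist alt 2.092 ) q6 -0.991
```

```bash
python3 -m handwheel '[[[0,0,0.2,0],[0,0,0.3,0],[0,0,0.37,0],[0,0,0.383,0],[0,0,0.383,0]]]'
python3 -m handwheel '[[[0,0,0,0],[0,0,0,0],[0,0,0,0]]]' 45
python3 -m handwheel '[[[0,0,-0.4,0],[0,0,-0.4,0],[0,0,-0.4,0]]]'
python3 - <<'E'
from h import *
c=snap('wrist','w2'); comps(c,.012,.05,300)
go([.4885,.0245,.1],np.radians(109.5)); go([.4297,-.0868,.1],np.radians(86))
E
```

```text
time_s: 4.9
eef_pos: [0.4581, 0.3239, 0.0239]
eef_rot: [0.0, 0.088, 0.996, 0.0]
wrist_force: [0.4, -0.4, -0.2]
opening: 0.416
grasp_force: 60.3
time_s: 5.28
eef_pos: [0.4577, 0.3241, 0.0237]
eef_rot: [0.0, 0.088, 0.996, 0.0]
wrist_force: [-0.7, 0.5, -0.7]
opening: 0.526
grasp_force: 0.0
time_s: 5.65
eef_pos: [0.4586, 0.3245, 0.105]
eef_rot: [0.002, 0.088, 0.996, 0.001]
wrist_force: [0.2, 0.8, 0.1]
opening: 0.524
grasp_force: 0.0
px [310. 149.] n 1673 rect mm [407.9 323.7] [ 55.9 177.7] ang 43.9 zmax 47 rgb [122. 122. 120.]
px [430. 203.] n 1688 rect mm [477.2 412.2] [139.3  58.5] ang 17.5 zmax 42 rgb [179. 183. 180.]
px [323. 206.] n 3898 rect mm [456.2 323.5] [36.7 65.4] ang 79.6 zmax 43 rgb [239. 203.  60.]
px [400. 209.] n 4128 rect mm [470.2 382.1] [37.7 65.9] ang 79.5 zmax 43 rgb [180.  45.  40.]
px [ 23. 291.] n 2613 rect mm [488.1  25.3] [66.2 39.3] ang 18.8 zmax 35 rgb [ 58. 102.  91.]
px [ 50. 350.] n 2523 rect mm [550.2  16.5] [129.2  15.8] ang 87.3 zmax 48 rgb [133. 109.  78.]
shift [-0.4147 -1.4471  0.0164] twist -0.344 (twist alt 1.75 ) q6 -0.991
shift [-0.2225 -2.0464  0.016 ] twist -0.0706 (twist alt 2.024 ) q6 -0.991
```

```bash
python3 -m handwheel '[[[-0.2,-0.72,0,-0.17],[-0.2,-0.72,0,-0.17],[-0.2,-0.72,0,-0.17],[-0.2,-0.72,0,-0.17]]]' 75
python3 - <<'E'
from h import *
go([.4885,.0245,.1],np.radians(109.5))
E
```

```text
time_s: 6.2
eef_pos: [0.4705, 0.1732, 0.1015]
eef_rot: [-0.002, -0.038, 0.999, -0.0]
wrist_force: [-0.0, -0.1, 1.0]
opening: 0.875
grasp_force: 0.0
shift [-0.0336 -0.7484  0.0075] twist -0.1765 (twist alt 1.918 ) q6 -1.531
```

```bash
python3 -m handwheel '[[[-0.04,-0.75,0,-0.177],[-0.04,-0.75,0,-0.177],[-0.04,-0.75,0,-0.177],[-0.04,-0.75,0,-0.177],[-0.04,-0.75,0,-0.177]]]'
python3 - <<'E'
from h import *
c=snap('wrist','w3'); comps(c,.012,.05,800)
go([.4885,.0245,.014],np.radians(109.5))
E
```

```text
time_s: 6.82
eef_pos: [0.4908, 0.0276, 0.1024]
eef_rot: [-0.001, -0.172, 0.985, 0.001]
wrist_force: [-0.6, 0.2, -0.5]
opening: 0.877
grasp_force: 0.0
px [12. 81.] n 3742 rect mm [ 484.5 -237.4] [140.4  27.2] ang 2.9 zmax 14 rgb [171. 111.  68.]
px [202.  81.] n 5529 rect mm [430.1 -87. ] [37.7 66.7] ang 85.6 zmax 36 rgb [ 73. 125.  99.]
px [320. 204.] n 3737 rect mm [488.2  23.7] [65.8 37. ] ang 19.3 zmax 36 rgb [ 60. 111. 155.]
px [143. 242.] n 4329 rect mm [559.3 -98.6] [  5.3 127.2] ang 4.1 zmax 48 rgb [145. 120.  87.]
px [590. 268.] n 1767 rect mm [466.  272.8] [ 24.4 116. ] ang 69.3 zmax 23 rgb [175. 179. 176.]
px [624. 287.] n 2102 rect mm [462.3 335.4] [69.9 63.8] ang 76.7 zmax 39 rgb [197. 158. 107.]
px [305. 283.] n 3065 rect mm [550.9  31.2] [ 5.2 95.2] ang 3.7 zmax 48 rgb [145. 118.  85.]
px [ 78. 322.] n 1261 rect mm [ 652.7 -144.8] [63.2  3. ] ang 3.9 zmax 49 rgb [112.  93.  69.]
shift [ 0.0161 -0.012   0.4429] twist 0.0037 (twist alt -2.091 ) q6 -2.103
```

```bash
python3 -m handwheel '[[[0,0,0,0],[0,0,0.2,0]]]'
python3 - <<'E'
from h import *
go([.4883,.024,.014],np.radians(109.3))
E
```

```text
time_s: 7.12
eef_pos: [0.4946, 0.0268, 0.0656]
eef_rot: [0.004, -0.172, 0.985, -0.001]
wrist_force: [0.4, -0.1, -0.5]
opening: 0.878
grasp_force: 0.0
shift [ 0.0364 -0.0015  0.2578] twist 0.0064 (twist alt -2.088 ) q6 -2.103
```

```bash
python3 -m handwheel '[[[0.03,-0.01,0.15,0],[0.03,-0.01,0.25,0],[0.03,-0.01,0.25,0],[0.03,-0.01,0.25,0]]]'
python3 -m handwheel '[[[0,0,0,0],[0,0,0,0],[0,0,0,0],[0,0,0,0],[0,0,0,0],[0,0,0,0]]]' 20
python3 -m handwheel '[[[0,0,-0.4,0],[0,0,-0.4,0],[0,0,-0.4,0]]]'
python3 - <<'E'
from h import *
th=np.radians(-10); t=lambda x,y:np.array([.494+x*np.cos(th)-y*np.sin(th),.338+x*np.sin(th)+y*np.cos(th)])
print(t(.038,.03));go([*t(.038,.03),.1],np.radians(80))
E
```

```text
time_s: 7.62
eef_pos: [0.4871, 0.0228, 0.014]
eef_rot: [0.0, -0.172, 0.985, -0.0]
wrist_force: [0.1, 0.1, -0.2]
opening: 0.881
grasp_force: 0.0
time_s: 8.38
eef_pos: [0.4874, 0.0222, 0.0143]
eef_rot: [0.001, -0.171, 0.985, -0.0]
wrist_force: [-0.6, 1.3, 7.1]
opening: 0.412
grasp_force: 60.9
time_s: 8.75
eef_pos: [0.4878, 0.0221, 0.0948]
eef_rot: [0.002, -0.172, 0.985, -0.001]
wrist_force: [1.0, -0.7, -0.5]
opening: 0.412
grasp_force: 60.1
[0.53663214 0.3609456 ]
shift [-0.8025  1.512  -0.0264] twist 0.3462 (twist alt -1.748 ) q6 -2.114
```

```bash
python3 -m handwheel '[[[-0.4,0.75,-0.03,0.17],[-0.4,0.75,-0.03,0.17],[-0.4,0.75,-0.03,0.17],[-0.4,0.75,-0.03,0.17],[-0.4,0.75,-0.03,0.17]]]'
python3 - <<'E'
from h import *
go([.5366,.361,.1],np.radians(80))
E
```

```text
time_s: 9.38
eef_pos: [0.5099, 0.1903, 0.0977]
eef_rot: [-0.001, -0.045, 0.999, -0.0]
wrist_force: [0.3, -0.1, -1.0]
opening: 0.407
grasp_force: 60.2
shift [-0.2103  0.8378 -0.0127] twist 0.1768 (twist alt -1.918 ) q6 -1.522
```

```bash
python3 -m handwheel '[[[-0.21,0.83,-0.01,0.177],[-0.21,0.83,-0.01,0.177],[-0.21,0.83,-0.01,0.177],[-0.21,0.83,-0.01,0.177],[-0.21,0.83,-0.01,0.177],[-0.21,0.83,-0.01,0.177]]]'
python3 - <<'E'
from h import *
go([.5366,.361,.0225],np.radians(80))
E
```

```text
time_s: 10.12
eef_pos: [0.5381, 0.3576, 0.1008]
eef_rot: [-0.001, 0.089, 0.996, -0.0]
wrist_force: [0.2, -0.2, -0.7]
opening: 0.411
grasp_force: 60.4
shift [0.0101 0.0155 0.3916] twist -0.0023 (twist alt 2.092 ) q6 -0.989
```

```bash
python3 -m handwheel '[[[0.01,0,0.2,0],[0.01,0,0.3,0],[0.01,0,0.37,0],[0.01,0,0.388,0],[0.01,0,0.388,0]]]'
python3 -m handwheel '[[[0,0,0,0],[0,0,0,0],[0,0,0,0]]]' 46
python3 -m handwheel '[[[0,0,-0.4,0],[0,0,-0.4,0],[0,0,-0.4,0]]]'
python3 - <<'E'
from h import *
c=snap('wrist','w4'); comps(c,.012,.05,800)
go([.43,-.087,.1],np.radians(86))
E
```

```text
time_s: 10.75
eef_pos: [0.5366, 0.3601, 0.0242]
eef_rot: [0.0, 0.088, 0.996, 0.0]
wrist_force: [0.5, -0.8, -0.2]
opening: 0.416
grasp_force: 60.4
time_s: 11.12
eef_pos: [0.5364, 0.3602, 0.0242]
eef_rot: [0.0, 0.088, 0.996, 0.0]
wrist_force: [-0.2, 0.2, 0.4]
opening: 0.538
grasp_force: 0.0
time_s: 11.5
eef_pos: [0.5374, 0.3606, 0.1058]
eef_rot: [0.002, 0.088, 0.996, 0.001]
wrist_force: [-0.4, 0.6, -1.5]
opening: 0.535
grasp_force: 0.0
px [283. 108.] n 5281 rect mm [480.9 345.4] [151.3 181.4] ang 79.1 zmax 42 rgb [148. 152. 149.]
px [254. 113.] n 5182 rect mm [456.8 323.9] [37.2 65.8] ang 79.9 zmax 43 rgb [222. 179.  55.]
px [338. 118.] n 4820 rect mm [470.9 382.3] [37.  65.7] ang 80.2 zmax 43 rgb [180.  44.  39.]
px [323. 209.] n 3837 rect mm [538.1 359.1] [36.7 65.3] ang 80.5 zmax 43 rgb [ 60. 110. 155.]
px [ 40. 319.] n 4782 rect mm [594.8  80.3] [117.   37.7] ang 22.8 zmax 48 rgb [110.  92.  68.]
shift [ 0.1316 -2.2936  0.0181] twist -0.0707 (twist alt 2.024 ) q6 -0.987
```

```bash
python3 -m handwheel '[[[0.06,-1,0,-0.03],[0.06,-1,0,-0.03],[0.06,-1,0,-0.03],[0.06,-1,0,-0.03],[0.06,-1,0,-0.03],[0.06,-1,0,-0.03]]]' 75
python3 -m handwheel '[[[0.06,-1,0,-0.03],[0.06,-1,0,-0.03],[0.06,-1,0,-0.03],[0.06,-1,0,-0.03],[0.06,-1,0,-0.03],[0.06,-1,0,-0.03]]]'
python3 - <<'E'
from h import *
c=snap('wrist','w5'); comps(c,.012,.05,800)
go([.43,-.087,.1],np.radians(86))
E
```

```text
time_s: 12.3
eef_pos: [0.4895, 0.1662, 0.1033]
eef_rot: [-0.0, 0.065, 0.998, 0.0]
wrist_force: [-0.3, 0.8, -0.2]
opening: 0.879
grasp_force: 0.0
time_s: 13.05
eef_pos: [0.4517, -0.0299, 0.1036]
eef_rot: [-0.0, 0.042, 0.999, 0.0]
wrist_force: [0.9, 0.0, 0.3]
opening: 0.876
grasp_force: 0.0
px [40. 46.] n 2920 rect mm [ 308.8 -228.2] [43.6 34. ] ang 75.4 zmax 46 rgb [26. 79. 38.]
px [249. 187.] n 4011 rect mm [430.  -86.9] [36.8 66.3] ang 86.5 zmax 36 rgb [ 75. 130. 105.]
px [333. 324.] n 4118 rect mm [555.7 -41.5] [  6.1 154.3] ang 4.0 zmax 43 rgb [145. 118.  84.]
px [ 15. 380.] n 1203 rect mm [ 613.6 -377. ] [56.1 26.9] ang 14.6 zmax 43 rgb [43. 27. 18.]
px [624. 383.] n 801 rect mm [667.7 273.5] [ 9.2 39.2] ang 0.5 zmax 44 rgb [150. 147. 142.]
shift [ 0.084  -0.2934  0.0176] twist -0.009 (twist alt 2.085 ) q6 -1.817
```

```bash
python3 -m handwheel '[[[0.08,-0.28,0,-0.01],[0.08,-0.28,0.1,-0.01],[0.08,-0.28,0.25,-0.01],[0.08,-0.28,0.25,-0.01]]]'
python3 - <<'E'
from h import *
go([.43,-.087,.014],np.radians(86.3))
E
```

```text
time_s: 13.6
eef_pos: [0.429, -0.084, 0.052]
eef_rot: [-0.002, 0.035, 0.999, 0.001]
wrist_force: [0.2, 1.4, 0.3]
opening: 0.88
grasp_force: 0.0
shift [-0.0068 -0.015   0.1898] twist -0.003 (twist alt 2.091 ) q6 -1.968
```

```bash
python3 -m handwheel '[[[0,-0.015,0.1,0],[0,-0.015,0.19,0],[0,-0.015,0.19,0],[0,-0.015,0.19,0]]]'
python3 -m handwheel '[[[0,0,0,0],[0,0,0,0],[0,0,0,0],[0,0,0,0],[0,0,0,0],[0,0,0,0]]]' 20
python3 -m handwheel '[[[0,0,-0.4,0],[0,0,-0.4,0],[0,0,-0.4,0]]]'
python3 - <<'E'
from h import *
th=np.radians(-10); t=lambda x,y:np.array([.494+x*np.cos(th)-y*np.sin(th),.338+x*np.sin(th)+y*np.cos(th)])
print(t(.038,-.028));go([*t(.038,-.028),.1],np.radians(80))
E
```

```text
time_s: 14.1
eef_pos: [0.4313, -0.0888, 0.0167]
eef_rot: [0.001, 0.035, 0.999, -0.0]
wrist_force: [0.1, 0.7, -0.7]
opening: 0.877
grasp_force: 0.0
time_s: 14.85
eef_pos: [0.4311, -0.0893, 0.0165]
eef_rot: [0.001, 0.035, 0.999, -0.0]
wrist_force: [-0.4, 0.9, 6.9]
opening: 0.41
grasp_force: 60.6
time_s: 15.22
eef_pos: [0.4315, -0.0895, 0.0971]
eef_rot: [0.002, 0.035, 0.999, -0.001]
wrist_force: [0.3, -0.5, -0.5]
opening: 0.407
grasp_force: 60.1
[0.52656055 0.30382675]
shift [-0.3348  1.9956 -0.0164] twist 0.0691 (twist alt -2.025 ) q6 -1.975
```

```bash
python3 -m handwheel '[[[-0.17,1,-0.02,0.035],[-0.17,1,-0.02,0.035],[-0.17,1,-0.02,0.035],[-0.17,1,-0.02,0.035],[-0.17,1,-0.02,0.035],[-0.17,1,-0.02,0.035]]]'
python3 -m handwheel '[[[-0.1,0.95,0,0.035],[-0.1,0.95,0,0.035],[-0.1,0.95,0,0.035],[-0.1,0.95,0,0.035],[-0.1,0.95,0,0.035],[-0.1,0.95,0,0.035]]]'
python3 - <<'E'
from h import *
go([.5266,.3036,.0245],np.radians(80))
E
```

```text
time_s: 15.98
eef_pos: [0.4777, 0.1069, 0.0989]
eef_rot: [-0.001, 0.062, 0.998, -0.0]
wrist_force: [0.2, -0.5, -0.6]
opening: 0.414
grasp_force: 60.2
time_s: 16.73
eef_pos: [0.5216, 0.2921, 0.0994]
eef_rot: [-0.0, 0.089, 0.996, -0.0]
wrist_force: [-0.4, 0.1, -0.8]
opening: 0.412
grasp_force: 60.4
shift [-0.0148  0.0614  0.3744] twist -0.0025 (twist alt 2.092 ) q6 -1.08
```

```bash
python3 -m handwheel '[[[-0.01,0.05,0.1,0],[-0.01,0.05,0.2,0],[-0.01,0.05,0.3,0],[-0.01,0.05,0.37,0],[-0.01,0.05,0.375,0]]]'
python3 -m handwheel '[[[0,0,0,0],[0,0,0,0],[0,0,0,0]]]' 44
python3 -m handwheel '[[[0,0,-0.4,0],[0,0,-0.4,0],[0,0,-0.5,0]]]'
python3 - <<'E'
from h import *
c=snap('wrist','w6'); comps(c,.012,.05,800)
c=snap('top','top2'); comps(c,.027,.06,30)
o,M,e=st(); print(e)
E
```

```text
time_s: 17.35
eef_pos: [0.5251, 0.3033, 0.0236]
eef_rot: [-0.001, 0.088, 0.996, -0.0]
wrist_force: [0.1, -0.2, 0.3]
opening: 0.411
grasp_force: 61.4
time_s: 17.73
eef_pos: [0.5255, 0.3038, 0.025]
eef_rot: [0.0, 0.088, 0.996, 0.0]
wrist_force: [0.4, -0.3, -0.9]
opening: 0.517
grasp_force: 0.0
time_s: 18.1
eef_pos: [0.5252, 0.3037, 0.1256]
eef_rot: [0.0, 0.088, 0.996, 0.0]
wrist_force: [-0.1, 0.3, -0.4]
opening: 0.514
grasp_force: 0.0
px [342. 113.] n 8401 rect mm [475.2 346.8] [151.3 191.5] ang 78.5 zmax 43 rgb [223. 199. 125.]
px [410. 121.] n 4338 rect mm [470.8 382.2] [37.7 65.1] ang 79.6 zmax 43 rgb [184.  46.  41.]
px [323. 200.] n 3328 rect mm [523.5 302.7] [37.1 65.7] ang 79.9 zmax 43 rgb [ 77. 132. 106.]
px [391. 205.] n 3530 rect mm [538.3 359. ] [37.5 65.9] ang 79.5 zmax 43 rgb [ 63.5 113.  144. ]
px [ 84. 291.] n 3758 rect mm [557.7  28.9] [151.7  64.8] ang 64.8 zmax 48 rgb [122. 102.  75.]
px [303.  76.] n 2005 rect mm [ 858.7 -101.1] [160.5 111.4] ang 22.9 zmax 54 rgb [203. 171. 118.]
px [402. 101.] n 237 rect mm [ 767.4 -380.9] [49.7 60.9] ang 72.5 zmax 51 rgb [ 24.  75.
[... 936 characters left out ...]
5. 172.   0.]
px [475. 240.] n 119 rect mm [ 353.3 -526.5] [80.7 33.4] ang 17.0 zmax 58 rgb [124. 120. 114.]
px [414. 302.] n 282 rect mm [ 200.8 -346.2] [49.7 62.6] ang 10.9 zmax 42 rgb [167.5 164.  157.5]
px [552. 327.] n 122 rect mm [ 113.1 -679.9] [ 36.3 115.3] ang 74.1 zmax 59 rgb [119.5  99.   70. ]
px [588. 359.] n 155 rect mm [  28.6 -750.3] [ 22.9 101.5] ang 2.1 zmax 42 rgb [181. 150. 100.]
px [288. 364.] n 44 rect mm [74.3 -0.4] [ 5.7 50.8] ang 1.1 zmax 57 rgb [43. 53. 58.]
px [ 21. 382.] n 229 rect mm [ 97.9 666.7] [65.  23.2] ang 40.3 zmax 53 rgb [86. 62. 34.]
px [258. 383.] n 32 rect mm [34.5 78.8] [26.7  6.5] ang 68.2 zmax 58 rgb [50. 62. 67.]
[0.52649339 0.30417242 0.12687505]
```

View pics/w6.png

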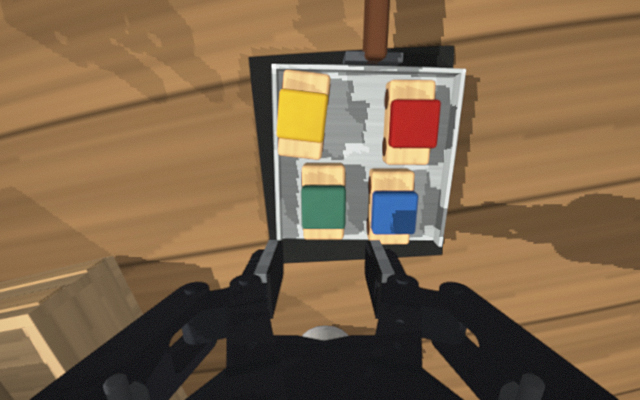

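```bash
python3 - <<'E'
from h import *
c=load('w6');X=cloud(c)
q=[onz(c,u,v,.021)[:2] for u,v in [(272,66),(465,70),(441,247),(278,242)]]
print(np.round(q,4),np.mean(q,0))
m=(X[...,2]>.040)&(X[...,2]<.058)&(c['range_z']>0); m[60:]=False
p=X[m];print(len(p),cv2.minAreaRect((p[:,:2]*1000).astype(np.float32)))
c2=load('top2');X=cloud(c2);r=c2['color'].astype(int)
m=(X[...,2]>.035)&(X[...,2]<.06)&(c2['range_z']>0); m[:240]=0;m[:, 165:]=0;m[:,:125]=0; m[290:]=0
p=X[m];print(len(p),p[:,2].max(),cv2.minAreaRect((p[:,:2]*1000).astype(np.float32)))
for v in (245,255,265,272):
    k=X[v][m[v]]; print(v,k.mean(0).round(4)) if len(k) else 0
E
```

```text
[[0.4098 0.283 ]
 [0.4379 0.4308]
 [0.5863 0.4019]
 [0.5548 0.2556]] [0.49718314 0.34282471]
1671 ((404.29193115234375, 361.2818298339844), (40.09456253051758, 38.29354476928711), 76.31761932373047)Traceback (most recent call last):
  File "<stdin>", line 9, in <module>
    return umr_maximum(a, axis, None, out, keepdims, initial, where)
ValueError: zero-size array to reduction operation maximum which has no identity
```

```bash
python3 - <<'E'
from h import *
go([.385,.36,.15],np.radians(80))
E
```

```text
shift [ 0.745   0.1514 -0.1177] twist -0.0008 (twist alt 2.094 ) q6 -1.066
```

```bash
python3 -m handwheel '[[[0.74,0.15,-0.12,0],[0.74,0.15,-0.12,0],[0.74,0.15,-0.12,0],[0.74,0.15,-0.12,0],[0.74,0.15,-0.12,0]]]' 60
python3 - <<'E'
from h import *
c=snap('wrist','w7'); X=cloud(c)
m=(X[...,2]>.044)&(X[...,2]<.060)&(c['range_z']>0)&(X[...,0]<.43)&(abs(X[...,1]-.36)<.05)
p=X[m];print(len(p),p.mean(0),cv2.minAreaRect((p[:,:2]*1000).astype(np.float32)))
o,M,e=st();print(e)
E
```

```text
time_s: 18.82
eef_pos: [0.3852, 0.3588, 0.148]
eef_rot: [-0.0, 0.088, 0.996, -0.0]
wrist_force: [1.2, -0.2, 0.8]
opening: 0.702
grasp_force: 0.0
1940 [0.37038388 0.36663738 0.05360181] ((373.35040283203125, 366.1567077636719), (14.020255088806152, 99.2795181274414), 78.95592498779297)
[0.3856011  0.35866368 0.14803579]
```

View pics/w7.png

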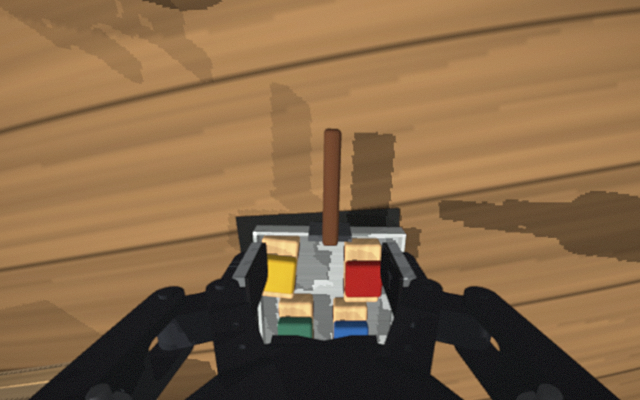

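```bash
python3 - <<'E'
from h import *
go([.386,.3634,.029],np.radians(79))
E
```

```text
shift [0.002  0.024  0.5952] twist 0.0103 (twist alt -2.084 ) q6 -0.87
```

```bash
python3 -m handwheel '[[[0,0.024,0.1,0.01],[0,0.024,0.3,0.01],[0,0.024,0.45,0.01],[0,0.024,0.595,0.01],[0,0.024,0.595,0.01],[0,0.024,0.595,0.01]]]'
python3 -m handwheel '[[[0,0,0,0],[0,0,0,0],[0,0,0,0],[0,0,0,0],[0,0,0,0],[0,0,0,0]]]' 5
python3 -m handwheel '[[[0,0,-0.03,0],[0,0,-0.06,0],[0,0,-0.06,0],[0,0,-0.06,0]]]'
python3 - <<'E'
from h import *
c=snap('wrist','w8'); s=snap('scene','s8'); o,M,e=st(); print(o['wrist_force'],o['torque'],o['grasp_force'],o['eef_rot'])
b=cv2.resize(s['color'][110:210,330:470][:,:,::-1],None,fx=5,fy=5,interpolation=cv2.INTER_CUBIC); cv2.imwrite('pics/crop8.png',b)
E
```

```text
time_s: 19.62
eef_pos: [0.3868, 0.3638, 0.0303]
eef_rot: [0.0, 0.096, 0.995, 0.0]
wrist_force: [-0.1, -0.5, -0.0]
opening: 0.702
grasp_force: 0.0
time_s: 20.38
eef_pos: [0.3862, 0.3642, 0.0307]
eef_rot: [0.001, 0.095, 0.995, 0.0]
wrist_force: [-0.9, -0.9, 5.9]
opening: 0.153
grasp_force: 58.9
time_s: 20.88
eef_pos: [0.3854, 0.3637, 0.0414]
eef_rot: [-0.0, 0.095, 0.995, -0.0]
wrist_force: [-0.8, 0.1, -4.7]
opening: 0.157
grasp_force: 58.4
[-0.82091466  1.00289442 -5.02952631] [0.11298493 0.41983528 0.00537939] 58.448222279548645 [-2.80710109e-04  9.52628557e-02  9.95452094e-01 -1.97137977e-04]
```

View pics/crop8.png

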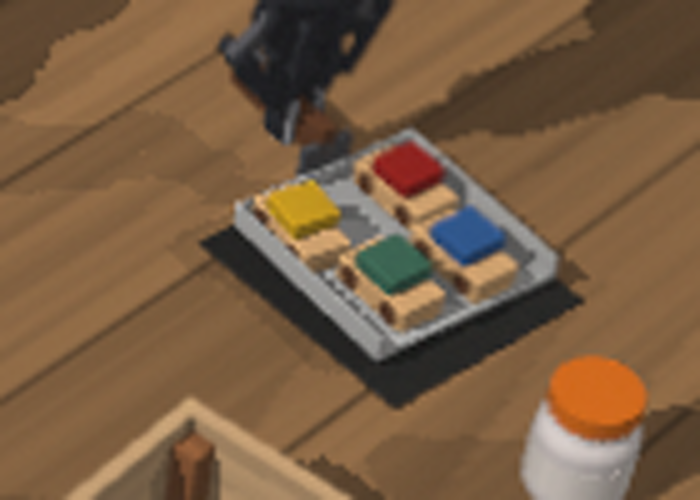

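```bash
python3 -m handwheel '[[[0,0,-0.04,0],[0,0,-0.11,0],[0,0,-0.19,0],[0,0,-0.27,0],[0,0,-0.35,0],[0,0,-0.43,0],[0,0,-0.51,0],[0,0,-0.57,0],[0,0,-0.6,0],[0,0,-0.6,0]]]'
python3 - <<'E'
from h import *
o,M,e=st(); print(o['torque'])
go([.41,-.0512,.16],np.radians(94))
E
```

```text
time_s: 22.22
eef_pos: [0.3859, 0.364, 0.162]
eef_rot: [0.0, 0.095, 0.995, 0.0]
wrist_force: [0.2, -0.7, -4.9]
opening: 0.154
grasp_force: 58.6
[0.11684736 0.44741223 0.02522389]
shift [-0.5121 -2.0154  0.0093] twist -0.1737 (twist alt 1.921 ) q6 -0.848
```

```bash
python3 -m handwheel '[[[-0.01,-0.04,0,0],[-0.03,-0.12,0,0],[-0.06,-0.24,0,0],[-0.09,-0.37,0,0],[-0.13,-0.5,0,0],[-0.16,-0.63,0,0],[-0.19,-0.76,0,0],[-0.22,-0.88,0,0],[-0.24,-0.96,0,0],[-0.25,-1,0,0]]]'
python3 -m handwheel '[[[-0.01,-0.04,0,-0.01],[-0.03,-0.12,0,-0.02],[-0.06,-0.24,0,-0.04],[-0.09,-0.37,0,-0.06],[-0.13,-0.5,0,-0.08],[-0.16,-0.63,0,-0.11],[-0.19,-0.76,0,-0.13],[-0.22,-0.88,0,-0.15],[-0.24,-0.96,0,-0.17],[-0.26,-1,0,-0.174]]]'
python3 - <<'E'
from h import *
s=snap('scene','s9'); c=snap('wrist','w9'); o,M,e=st(); print(o['torque'],e)
go([.4142,-.0512,.16],np.radians(94))
b=cv2.resize(s['color'][100:300,230:490][:,:,::-1],None,fx=3,fy=3,interpolation=cv2.INTER_CUBIC); cv2.imwrite('pics/crop9.png',b)
X=cloud(c)
t=load('top0');comps(t,.088,.105,200)
E
```

```text
time_s: 23.48
eef_pos: [0.3965, 0.1565, 0.1614]
eef_rot: [-0.0, 0.096, 0.995, -0.0]
wrist_force: [-0.7, 0.6, -4.5]
opening: 0.155
grasp_force: 58.7
time_s: 24.72
eef_pos: [0.41, -0.0489, 0.1616]
eef_rot: [-0.0, -0.035, 0.999, -0.0]
wrist_force: [0.2, 0.4, -3.8]
opening: 0.152
grasp_force: 58.7
[0.02765793 0.36151821 0.00064574] [ 0.41033785 -0.04872566  0.16176319]
shift [-0.0184 -0.0137  0.0088] twist -0.0002 (twist alt 2.094 ) q6 -2.047
px [283. 140.] n 1270 rect mm [656.9 -34.4] [203.3 240.5] ang 3.7 zmax 99 rgb [206. 179. 134.]
px [492. 232.] n 708 rect mm [ 360.5 -547.9] [73.7 76. ] ang 76.3 zmax 104 rgb [183. 185. 181.]
```

View pics/crop9.png

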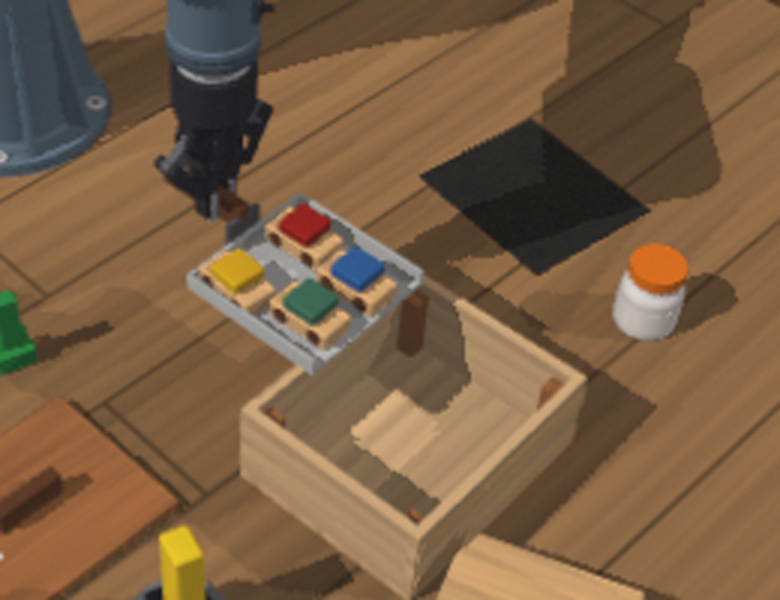

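```bash
python3 - <<'E'
from h import *
go([.5493,-.0419,.162],np.radians(94))
E
```

```text
shift [-0.6955 -0.0142 -0.001 ] twist -0.0002 (twist alt 2.094 ) q6 -2.047
```

```bash
python3 -m handwheel '[[[-0.02,0,0,0],[-0.08,0,0,0],[-0.17,0,0,0],[-0.26,0,0,0],[-0.35,0,0,0],[-0.44,-0.01,0,0],[-0.53,-0.01,0,0],[-0.61,-0.01,0,0],[-0.67,-0.01,0,0],[-0.695,-0.014,0,0]]]'
python3 -m handwheel '[[[0,0,0,0],[0,0,0.02,0],[0,0,0.06,0],[0,0,0.09,0],[0,0,0.09,0]]]'
python3 - <<'E'
from h import *
go([.5493,-.0419,.111],np.radians(94))
c=snap('top','t10'); snap('wrist','w10')
b=cv2.resize(c['color'][90:240,210:390][:,:,::-1],None,fx=4,fy=4,interpolation=cv2.INTER_CUBIC); cv2.imwrite('pics/crop10.png',b)
E
```

```text
time_s: 26.08
eef_pos: [0.5496, -0.0408, 0.1614]
eef_rot: [-0.0, -0.035, 0.999, 0.0]
wrist_force: [1.0, -0.1, -4.4]
opening: 0.149
grasp_force: 58.7
time_s: 26.7
eef_pos: [0.5482, -0.0411, 0.1428]
eef_rot: [-0.001, -0.035, 0.999, 0.0]
wrist_force: [-0.1, 0.3, -4.2]
opening: 0.154
grasp_force: 58.7
shift [-0.0057 -0.0044  0.1588] twist 0.0002 (twist alt -2.094 ) q6 -1.932
```

View pics/crop10.png

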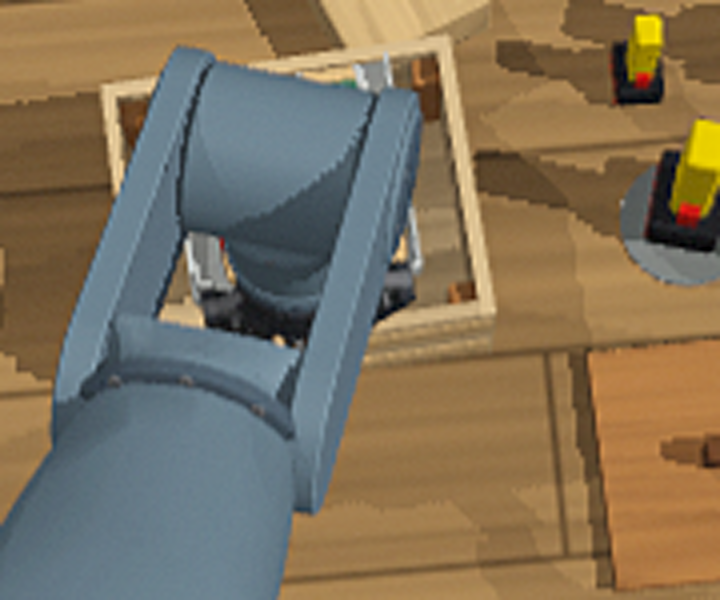

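```bash
python3 -m handwheel '[[[0,0,0.03,0],[0,0,0.07,0],[0,0,0.11,0],[0,0,0.14,0],[0,0,0.159,0],[0,0,0.159,0],[0,0,0.159,0]]]'
python3 -m handwheel '[[[-0.02,0,0,0],[-0.04,0,0,0],[-0.06,0,0,0],[-0.08,0,0,0],[-0.08,0,0,0]]]'
python3 - <<'E'
from h import *
o,M,e=st(); print(o['wrist_force'],o['torque'])
E
```

```text
time_s: 27.68
eef_pos: [0.5491, -0.0413, 0.1121]
eef_rot: [0.0, -0.035, 0.999, -0.0]
wrist_force: [1.1, 0.3, -5.0]
opening: 0.152
grasp_force: 58.7
time_s: 28.3
eef_pos: [0.5596, -0.0403, 0.1104]
eef_rot: [-0.007, -0.035, 0.999, 0.0]
wrist_force: [-23.6, -3.6, 6.8]
opening: 0.15
grasp_force: 60.4
[-23.63562423  -3.59806665   6.78085942] [-0.63069096  2.82101597 -0.13470194]
```

```bash
python3 -m handwheel '[[[-0.01,0,-0.02,0],[-0.02,0,-0.05,0],[-0.03,0,-0.08,0],[-0.03,0,-0.08,0]]]'
python3 - <<'E'
from h import *
o,M,e=st(); print(o['wrist_force'],o['torque'])
s=snap('scene','s11')
b=cv2.resize(s['color'][100:300,230:490][:,:,::-1],None,fx=3,fy=3,interpolation=cv2.INTER_CUBIC); cv2.imwrite('pics/crop11.png',b)
E
```

```text
time_s: 28.8
eef_pos: [0.5645, -0.0398, 0.1257]
eef_rot: [-0.008, -0.035, 0.999, 0.0]
wrist_force: [-22.6, -4.4, 2.1]
opening: 0.158
grasp_force: 59.5
[-22.60422884  -4.38777207   2.09639524] [-6.22438019e-01  3.64108781e+00 -1.70771560e-03]
```

View pics/crop11.png

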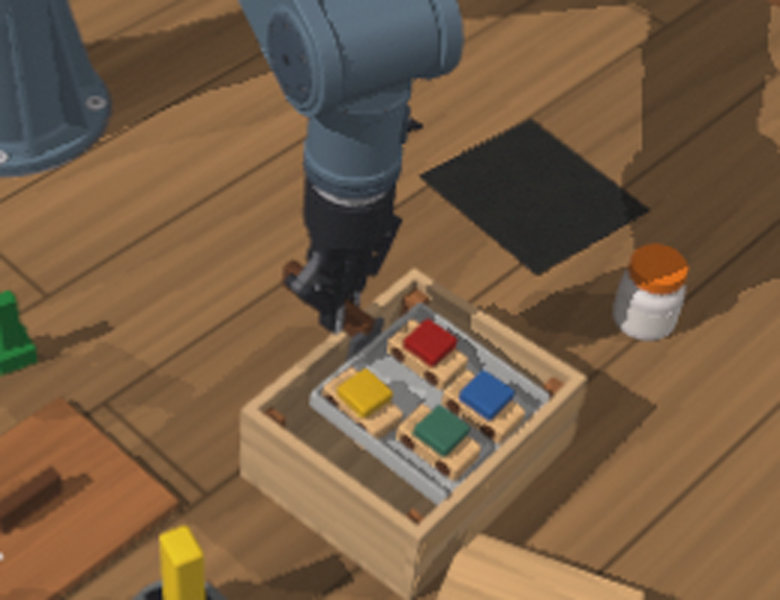

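```bash
python3 -m handwheel '[[[-0.01,0,-0.04,0],[-0.03,0,-0.09,0],[-0.05,0,-0.14,0],[-0.07,0,-0.18,0],[-0.09,0,-0.22,0],[-0.09,0,-0.22,0]]]'
python3 - <<'E'
from h import *
o,M,e=st(); print(o['wrist_force'],o['torque'])
s=snap('scene','s12')
b=cv2.resize(s['color'][100:300,230:490][:,:,::-1],None,fx=3,fy=3,interpolation=cv2.INTER_CUBIC); cv2.imwrite('pics/crop12.png',b)
E
```

```text
time_s: 29.6
eef_pos: [0.5868, -0.0385, 0.172]
eef_rot: [-0.003, -0.035, 0.999, 0.0]
wrist_force: [-11.9, -0.6, 2.1]
opening: 0.154
grasp_force: 59.3
[-11.90355766  -0.58767114   2.14980123] [-0.14064884  2.00025813 -0.0553556 ]
```

View pics/crop12.png

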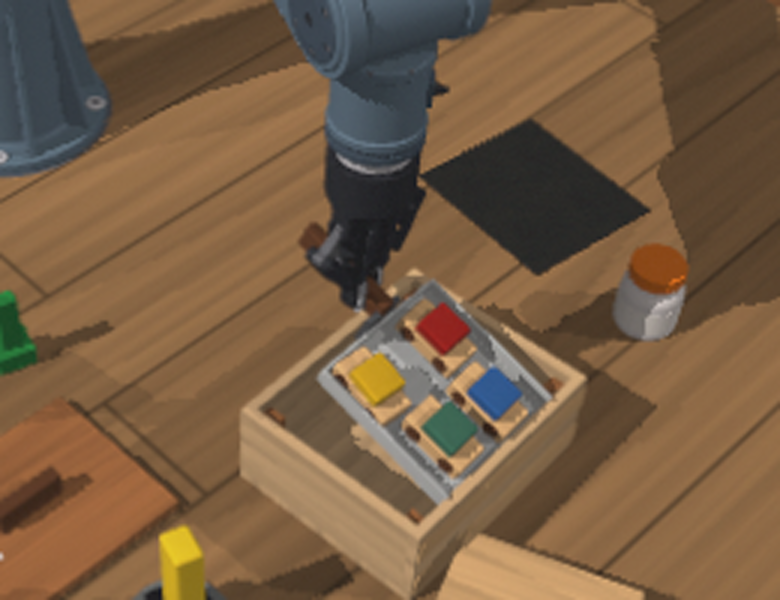

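```bash
python3 -m handwheel '[[[-0.02,0,-0.04,0],[-0.05,0,-0.09,0],[-0.08,0,-0.13,0],[-0.11,0,-0.17,0],[-0.14,0,-0.2,0],[-0.17,0,-0.22,0],[-0.2,0,-0.24,0],[-0.23,0,-0.26,0],[-0.25,0,-0.27,0],[-0.25,0,-0.27,0]]]'
python3 - <<'E'
from h import *
o,M,e=st(); print(o['wrist_force'],o['torque'],M[:,2])
c=snap('scene','s13'); X=cloud(c); r=c['color'].astype(int)
# pan plane: gray pixels inside crate area
m=(abs(r[...,0]-r[...,1])<14)&(abs(r[...,1]-r[...,2])<14)&(r[...,0]>120)&(c['range_z']>0)&(X[...,0]>.55)&(X[...,0]<.78)&(abs(X[...,1]+.03)<.1)&(X[...,2]>.03)
p=X[m]; print(len(p), p.min(0),p.max(0))
A=np.c_[p[:,:2],np.ones(len(p))]; k=np.linalg.lstsq(A,p[:,2],rcond=None)[0]; print('slopes deg',np.degrees(np.arctan(k[:2])))
for n,f in dict(red=(r[...,0]>120)&(r[...,1]<60),yel=(r[...,0]>150)&(r[...,1]>120)&(r[...,2]<50),blu=(r[...,2]>r[...,0]+60),grn=(r[...,1]>r[...,0]+35)&(r[...,2]<r[...,1])).items():
    g=f&(X[...,0]>.5)&(X[...,0]<.78)&(abs(X[...,1]+.03)<.12)&(c['range_z']>0); print(n,g.sum(),X[g].mean(0).round(3) if g.any() else '')
E
```

```text
time_s: 30.9
eef_pos: [0.6387, -0.0351, 0.2285]
eef_rot: [0.0, -0.035, 0.999, -0.0]
wrist_force: [-12.5, 0.3, 9.2]
opening: 0.154
grasp_force: 62.2
[-12.50272966   0.29660595   9.16432866] [ 0.01539769  2.22002965 -0.09836991] [ 4.60362372e-05 -7.71717538e-04 -9.99999701e-01]
789 [ 0.55951969 -0.10996088  0.06844342] [0.75757374 0.04883357 0.40061901]
slopes deg [-42.24356281  -8.23807437]
red 162 [ 0.689 -0.     0.184]
yel 187 [ 0.694 -0.084  0.185]
blu 163 [ 0.738 -0.005  0.141]
grn 155 [ 0.741 -0.063  0.141]
```

```bash
python3 -m handwheel '[[[0.05,0,0,0],[0.12,0,0,0],[0.2,0,0,0],[0.28,0,0,0],[0.33,0,0,0],[0.35,0,0,0],[0.35,0,0,0],[0.35,0,0,0]]]'
cat > cars.py <<'E'
from h import *
import sys
def cars(fn,cam='scene'):
    c=snap(cam,fn); X=cloud(c); r=c['color'].astype(int)
    for n,f in dict(red=(r[...,0]>1.8*r[...,1])&(r[...,0]>1.8*r[...,2])&(r[...,0]>90),yel=(r[...,0]>110)&(r[...,1]>90)&(r[...,2]<.35*r[...,1]),blu=(r[...,2]>1.6*r[...,0])&(r[...,2]>60),grn=(r[...,1]>1.3*r[...,0])&(r[...,2]<r[...,1])).items():
        g=f&(X[...,0]>.5)&(X[...,0]<.78)&(abs(X[...,1]+.03)<.13)&(c['range_z']>0); print(n,g.sum(),X[g].mean(0).round(3) if g.any() else '',X[g][:,2].max().round(3) if g.any() else '')
    return c,X,r
if __name__=='__main__':
    cars(sys.argv[1],sys.argv[2])
    o,M,e=st(); print(o['wrist_force'],o['torque'],e)
E
python3 cars.py s14 scene
```

```text
time_s: 31.95
eef_pos: [0.5691, -0.0399, 0.2259]
eef_rot: [0.0, -0.035, 0.999, -0.0]
wrist_force: [-0.7, -0.6, -2.4]
opening: 0.153
grasp_force: 60.5
red 174 [0.695 0.002 0.111] 0.127
yel 173 [ 0.702 -0.083  0.112] 0.126
blu 0  
grn 0  
[-1.48111605 -0.50653087 -3.09440352] [-0.04229011  0.34953051 -0.06257993] [ 0.56910161 -0.03991663  0.22585152]
```

```bash
python3 -m handwheel '[[[0,0,0,0],[0,0,0,0],[0,0,0,0],[0,0,0,0],[0,0,0,0],[0,0,0,0]]]'
python3 cars.py s15 scene
```

```text
time_s: 32.75
eef_pos: [0.5689, -0.0398, 0.2259]
eef_rot: [0.0, -0.035, 0.999, -0.0]
wrist_force: [-0.5, 0.7, -3.3]
opening: 0.152
grasp_force: 60.5
red 176 [0.695 0.001 0.112] 0.126
yel 173 [ 0.701 -0.083  0.112] 0.127
blu 0  
grn 0  
[-1.00780686 -0.12651552 -3.15015439] [-0.10836906  0.22050166 -0.02443104] [ 0.56890054 -0.03985403  0.22591856]
```

```bash
python3 -m handwheel '[[[0.03,0,-0.03,0],[0.07,0,-0.06,0],[0.12,0,-0.1,0],[0.17,0,-0.14,0],[0.2,0,-0.18,0],[0.2,0,-0.2,0],[0.2,0,-0.2,0]]]'
python3 cars.py s16 scene
```

```text
time_s: 33.67
eef_pos: [0.5293, -0.0427, 0.2664]
eef_rot: [0.001, -0.035, 0.999, -0.0]
wrist_force: [-0.2, -0.5, -2.5]
opening: 0.153
grasp_force: 60.6
red 62 [ 0.697 -0.011  0.058] 0.066
yel 132 [ 0.669 -0.081  0.044] 0.052
blu 0  
grn 0  
[-0.3007935   0.37099532 -2.36642793] [ 0.02990847  0.14166732 -0.01009309] [ 0.52916592 -0.04264706  0.26598629]
```

```bash
python3 - <<'E'
from h import *
for fn,cam in (('t17','top'),('s16',None)):
    c=snap(cam,fn) if cam else load(fn)
    X=cloud(c); r=c['color'].astype(int)
    m=((r.max(-1)<48)&(X[...,2]<.012)&(c['range_z']>0)&(X[...,0]>.36)&(X[...,0]<.64)&(abs(X[...,1]-.34)<.15)).astype(np.uint8)
    m=cv2.morphologyEx(m,cv2.MORPH_OPEN,np.ones((3,3)))
    n,l,s,ct=cv2.connectedComponentsWithStats(m); i=1+np.argmax(s[1:,4]); p=X[l==i]
    print(fn,s[i,4],cv2.minAreaRect((p[:,:2]*1000).astype(np.float32)),p[:,2].mean())
go([.5,.0,.27],np.radians(79))
E
```

```text
t17 126 ((574.1572875976562, 273.3904113769531), (59.88300704956055, 22.57462501525879), 86.78345489501953) 0.002318174665331618
s16 1884 ((500.1562194824219, 336.65899658203125), (171.2454071044922, 189.68685913085938), 83.44744873046875) 0.004185116800846029
shift [ 0.1297  0.2228 -0.0217] twist 0.1748 (twist alt -1.92 ) q6 -1.945
```

```bash
python3 -m handwheel '[[[0.1,0.02,-0.1,0],[0.1,0.2,-0.1,0],[0.12,0.4,-0.1,0],[0.15,0.6,-0.1,0.03],[0.18,0.8,-0.1,0.06],[0.2,1,-0.1,0.1],[0.2,1,-0.1,0.12],[0.2,1,-0.1,0.12]]]'
python3 - <<'E'
from h import *
go([.4703,.3407,.21],np.radians(83))
E
```

```text
time_s: 34.78
eef_pos: [0.475, 0.1539, 0.2855]
eef_rot: [-0.0, 0.054, 0.999, -0.0]
wrist_force: [-0.5, -0.1, -1.8]
opening: 0.155
grasp_force: 60.6
shift [0.1248 0.9263 0.3771] twist 0.0089 (twist alt -2.086 ) q6 -1.386
```

```bash
python3 -m handwheel '[[[0.02,0.1,0,0.01],[0.04,0.3,0,0.01],[0.07,0.5,0.05,0.01],[0.1,0.7,0.15,0.01],[0.12,0.87,0.25,0.01],[0.125,0.926,0.34,0.01],[0.125,0.926,0.375,0.01],[0.125,0.926,0.375,0.01]]]'
python3 - <<'E'
from h import *
go([.4703,.3407,.152],np.radians(83))
c=snap('scene','s18');X=cloud(c); r=c['color'].astype(int)
m=(abs(r[...,0]-r[...,1])<14)&(abs(r[...,1]-r[...,2])<14)&(r[...,0]>110)&(c['range_z']>0)&(X[...,0]>.4)&(X[...,0]<.64)&(abs(X[...,1]-.34)<.1)&(X[...,2]>.03)&(X[...,2]<.19)
p=X[m]; print(len(p), np.percentile(p,1,0),np.percentile(p,99,0))
A=np.c_[p[:,:2],np.ones(len(p))]; k=np.linalg.lstsq(A,p[:,2],rcond=None)[0]; print('slopes deg',np.degrees(np.arctan(k[:2])))
E
```

```text
time_s: 35.78
eef_pos: [0.4707, 0.3395, 0.2104]
eef_rot: [-0.0, 0.063, 0.998, -0.001]
wrist_force: [-0.3, 0.2, -2.5]
opening: 0.154
grasp_force: 60.5
shift [0.0025 0.0063 0.292 ] twist -0.0025 (twist alt 2.092 ) q6 -1.024
1942 [0.46570765 0.25472982 0.07547989] [0.58066835 0.40791386 0.18294266]
slopes deg [-41.84915153   5.16217163]
```

```bash
python3 -m handwheel '[[[0.01,0,0.1,0],[0.03,0,0.2,0],[0.04,0,0.28,0],[0.04,0.006,0.32,0],[0.08,0.006,0.36,0],[0.13,0.006,0.41,0],[0.19,0.006,0.455,0],[0.19,0.006,0.455,0]]]'
python3 - <<'E'
from h import *
o,M,e=st();print(o['torque'])
go([.3888,.3507,.0307],np.radians(83))
E
```

```text
time_s: 36.83
eef_pos: [0.4323, 0.3473, 0.1201]
eef_rot: [0.0, 0.062, 0.998, 0.0]
wrist_force: [-1.8, 1.5, 1.2]
opening: 0.15
grasp_force: 58.6
[ 0.01851107 -0.00132488  0.0006858 ]
shift [ 0.2183 -0.0103  0.4471] twist -0.0011 (twist alt 2.093 ) q6 -0.985
```

```bash
python3 -m handwheel '[[[0.05,0,0.06,0],[0.1,0,0.135,0],[0.14,0,0.21,0],[0.174,-0.005,0.284,0],[0.2,-0.005,0.36,0],[0.215,-0.01,0.42,0],[0.218,-0.01,0.442,0],[0.218,-0.01,0.445,0],[0.218,-0.01,0.445,0]]]'
python3 - <<'E'
from h import *
o,M,e=st();print(o['torque'])
c=snap('scene','s19');X=cloud(c); r=c['color'].astype(int)
m=(abs(r[...,0]-r[...,1])<14)&(abs(r[...,1]-r[...,2])<14)&(r[...,0]>110)&(c['range_z']>0)&(X[...,0]>.39)&(X[...,0]<.64)&(abs(X[...,1]-.34)<.1)
p=X[m]; print(len(p), np.percentile(p,1,0),np.percentile(p,99,0),cv2.minAreaRect((p[:,:2]*1000).astype(np.float32)))
i=p[abs(p[:,0]-.5)+abs(p[:,1]-.337)<.085]; A=np.c_[i[:,:2],np.ones(len(i))]; k=np.linalg.lstsq(A,i[:,2],rcond=None)[0]; print('slopes deg',np.degrees(np.arctan(k[:2])),i[:,2].mean())
E
```

```text
time_s: 37.95
eef_pos: [0.3892, 0.35, 0.0326]
eef_rot: [-0.001, 0.062, 0.998, -0.001]
wrist_force: [-10.7, -5.2, 24.6]
opening: 0.149
grasp_force: 62.0
[-0.77946474  1.45743308  0.38350903]
1545 [0.41049977 0.25882863 0.0020398 ] [0.56864053 0.42135801 0.02633147] ((481.9002380371094, 349.49200439453125), (176.41781616210938, 174.90528869628906), 83.64019775390625)
slopes deg [-0.08306908  0.08700681] 0.008681530091409161
```

```bash
python3 -m handwheel '[[[0.01,0,-0.01,0],[0.01,0,-0.01,0]]]'
python3 -m handwheel '[[[0,0,0,0],[0,0,0,0],[0,0,0,0],[0,0,0,0]]]' 60
python3 -m handwheel '[[[0,0,-0.3,0],[0,0,-0.6,0],[0,0,-0.9,0],[0,0,-1,0],[0,0,-1,0]]]'
python3 - <<'E'
from h import *
c=snap('scene','s20');X=cloud(c); r=c['color'].astype(int)
m=(abs(r[...,0]-r[...,1])<14)&(abs(r[...,1]-r[...,2])<14)&(r[...,0]>110)&(c['range_z']>0)&(X[...,0]>.39)&(X[...,0]<.64)&(abs(X[...,1]-.34)<.1)
p=X[m]
i=p[abs(p[:,0]-.5)+abs(p[:,1]-.337)<.085]; A=np.c_[i[:,:2],np.ones(len(i))]; k=np.linalg.lstsq(A,i[:,2],rcond=None)[0]; print('slopes deg',np.degrees(np.arctan(k[:2])),i[:,2].mean())
c=snap('wrist','w20'); X=cloud(c)
m=(X[...,2]>.044)&(X[...,2]<.060)&(c['range_z']>0)&(X[...,0]<.43)&(abs(X[...,1]-.35)<.05)
p=X[m];print(len(p),p.mean(0),cv2.minAreaRect((p[:,:2]*1000).astype(np.float32)))
c=snap('top','t20'); comps(c,.008,.2,100)
E
python3 cars.py t20b top
```

```text
time_s: 38.25
eef_pos: [0.3875, 0.3502, 0.0327]
eef_rot: [-0.0, 0.063, 0.998, -0.0]
wrist_force: [-1.6, -0.6, 2.4]
opening: 0.152
grasp_force: 59.1
time_s: 38.75
eef_pos: [0.3874, 0.3505, 0.0328]
eef_rot: [-0.0, 0.062, 0.998, -0.0]
wrist_force: [0.3, -0.2, -0.2]
opening: 0.702
grasp_force: 0.0
time_s: 39.38
eef_pos: [0.3884, 0.3511, 0.2349]
eef_rot: [0.002, 0.062, 0.998, 0.001]
wrist_force: [-0.7, 0.5, -0.6]
opening: 0.705
grasp_force: 0.0
slopes deg [-0.17455975  0.33416989] 0.008568218466542913
1140 [0.36354426 0.35223968 0.05348261] ((365.5302734375, 351.74017333984375), (13.701286315917969, 98.87841033935547), 83.11054992675781)
px [289. 127.] n 8268 rect mm [747.6 -46.6] [388.1 276.2] ang 3.8 zmax 96 rgb [178.  150.5 105. ]
px [404.  97.] n 529 rect mm [ 767.  -380.8] [49.8 64.9] ang 72.2 zmax 132 rgb [ 21.  61. 127.]
px [369. 105.] n 232 rect mm [ 758.1 -283.2] [35.1 42.7] ang 85.8 zmax 90 rgb [114.5  59.   15. ]
px [382. 137.] n 517 rect mm [ 655.3 -308.3] [52.2 63.5] ang 74.1 zmax 134 rgb [104.  57.  14.]
px [435. 149.] n 1376 rect mm [ 597.1 -486.6] [223.5 122.7] ang 53.1 zm
[... 536 characters left out ...]
09.1 -228.8] [41.1 33.3] ang 75.2 zmax 90 rgb [ 31. 137.  62.]
px [417. 302.] n 520 rect mm [ 201.  -346.5] [50.7 63.4] ang 11.8 zmax 132 rgb [179.  175.5 168. ]
px [583. 330.] n 3584 rect mm [  96.8 -734.1] [146.5 156.4] ang 88.1 zmax 120 rgb [159. 108.  59.]
px [283. 369.] n 1591 rect mm [53.9  0.2] [112.5 219.1] ang 1.1 zmax 154 rgb [61. 74. 82.]
px [ 18. 387.] n 967 rect mm [ 86.6 660.9] [102.9  36.1] ang 37.0 zmax 150 rgb [80. 54. 30.]
red 37 [ 0.695 -0.017  0.064] 0.088
yel 158 [ 0.666 -0.083  0.043] 0.052
blu 40 [ 0.74  -0.023  0.06 ] 0.069
grn 24 [ 0.743 -0.062  0.061] 0.065
[ 0.02674146 -1.00938896 -0.18460503] [-0.01911054 -0.05467829 -0.01690263] [0.38642103 0.34993485 0.23081305]
```

```bash
python3 - <<'E'
from h import *
c=load('t20b');X=cloud(c);a=np.radians(4);d=X[...,:2]-np.array([.656,-.0344])
u=d[...,0]*np.cos(a)+d[...,1]*np.sin(a);v=-d[...,0]*np.sin(a)+d[...,1]*np.cos(a)
m=(abs(u)<.08)&(abs(v)<.1)&~((abs(u)>.068)&(abs(v)>.088))&(c['range_z']>0)
print(np.sort(X[m][:,2])[-15:].round(4))
i=np.argsort(-np.where(m,X[...,2],-1).ravel())[:8]; print([(k%640,k//640,u.ravel()[k].round(3),v.ravel()[k].round(3)) for k in i])
b=cv2.resize(c['color'][90:200,220:350][:,:,::-1],None,fx=5,fy=5,interpolation=cv2.INTER_CUBIC); cv2.imwrite('pics/crop20.png',b)
# rim fit
m=(X[...,2]>.088)&(X[...,2]<.105)&(abs(u)<.12)&(abs(v)<.14)&(c['range_z']>0)
for nm,g in [('near',u<-.085),('far',u>.085)]:
    k=m&g&(abs(v)<.09); p=np.c_[u[k],v[k]]; print(nm,np.percentile(p[:,0],[2,50,98]).round(4),np.polyfit(p[:,1],p[:,0],1).round(4))
for nm,g in [('right',v<-.105),('left',v>.105)]:
    k=m&g&(abs(u)<.07); p=np.c_[v[k],u[k]]; print(nm,np.percentile(p[:,0],[2,50,98]).round(4),np.polyfit(p[:,1],p[:,0],1).round(4))
E
```

```text
[0.0793 0.0793 0.0795 0.0795 0.0796 0.0797 0.0798 0.0802 0.0804 0.0806
 0.0808 0.0813 0.0814 0.0814 0.0819]
[(np.int64(294), np.int64(120), np.float64(0.055), np.float64(-0.036)), (np.int64(274), np.int64(118), np.float64(0.069), np.float64(0.017)), (np.int64(286), np.int64(118), np.float64(0.064), np.float64(-0.015)), (np.int64(277), np.int64(132), np.float64(0.028), np.float64(0.015)), (np.int64(278), np.int64(135), np.float64(0.019), np.float64(0.013)), (np.int64(297), np.int64(119), np.float64(0.057), np.float64(-0.045)), (np.int64(289), np.int64(118), np.float64(0.063), np.float64(-0.023)), (np.int64(274), np.int64(135), np.float64(0.021), np.float64(0.024))]
near [-0.1    -0.0945 -0.0886] [-0.0004 -0.0946]
far [0.0894 0.0945 0.1012] [-0.0006  0.095 ]
right [-0.1196 -0.1145 -0.1097] [-0.     -0.1146]
left [0.1097 0.1146 0.1194] [-0.0016  0.1145]
```

View pics/crop20.png

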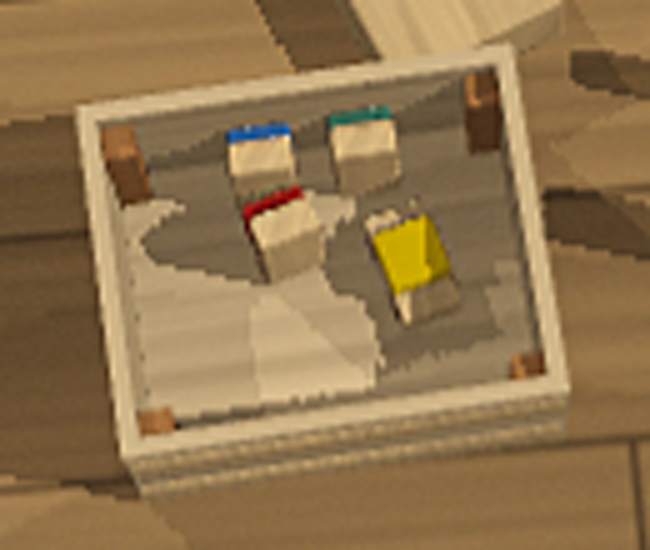

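```bash
python3 -m handwheel '[[[0,-1,0,0.1],[0,-1,0,0.2],[0,-1,0,0.3],[0,-1,0,0.4],[0,-1,0,0.5],[0,-1,0,0.6],[0,-1,0,0.8],[0,-1,0,0.95],[0,-1,0,0.95]]]'
python3 - <<'E'
from h import *
go([.4724,-.332,.2],np.radians(0.9))
E
```

```text
time_s: 40.7
eef_pos: [0.3617, 0.1519, 0.2313]
eef_rot: [-0.001, 0.702, 0.713, -0.001]
wrist_force: [0.2, -1.2, 0.0]
opening: 0.704
grasp_force: 0.0
shift [-2.4279  0.5164  0.1557] twist -0.0001 (twist alt 2.094 ) q6 0.077
```

```bash
python3 -m handwheel '[[[-1,0.2,0,0],[-1,0.2,0,0],[-1,0.2,0,0],[-1,0.2,0,0],[-1,0.2,0,0]]]'
python3 -m handwheel '[[[-1,0.2,0,0],[-1,0.2,0,0],[-1,0.2,0,0],[-1,0.2,0,0],[-1,0.2,0,0]]]'
python3 -m handwheel '[[[-0.4,0.1,0.15,0],[-0.4,0.1,0.15,0],[-0.4,0.1,0.15,0],[-0.4,0.1,0.15,0]]]'
cat > lid.py <<'E'
from h import *
def lid(fn,cam='wrist'):
    c=snap(cam,fn) if cam else load(fn); X=cloud(c)
    for lo,hi,nm in ((.008,.03,'board'),(.033,.06,'handle')):
        m=(X[...,2]>lo)&(X[...,2]<hi)&(c['range_z']>0)&(X[...,0]>.33)&(X[...,0]<.6)&(X[...,1]<-.19)&(X[...,1]>-.48)
        n,l,s,ct=cv2.connectedComponentsWithStats(m.astype(np.uint8)); i=1+np.argmax(s[1:,4]); p=X[l==i]
        print(nm,s[i,4],cv2.minAreaRect((p[:,:2]*1000).astype(np.float32)),np.median(p[:,2]).round(4))
lid('wl1')
E
python3 lid.py; python3 - <<'E'
from h import *
go([.4724,-.332,.033],np.radians(0.9))
E
```

```text
time_s: 41.32
eef_pos: [0.4061, -0.0473, 0.2317]
eef_rot: [-0.001, 0.701, 0.714, -0.0]
wrist_force: [-0.3, 1.1, -0.3]
opening: 0.699
grasp_force: 0.0
time_s: 41.95
eef_pos: [0.4509, -0.2447, 0.232]
eef_rot: [-0.001, 0.699, 0.715, 0.0]
wrist_force: [-0.4, -0.0, -0.3]
opening: 0.703
grasp_force: 0.0
time_s: 42.45
eef_pos: [0.4728, -0.3232, 0.2031]
eef_rot: [-0.0, 0.699, 0.715, 0.0]
wrist_force: [0.2, -0.3, 0.8]
opening: 0.701
grasp_force: 0.0
board 23950 ((472.0308837890625, -331.78515625), (171.4897918701172, 209.09765625), 1.3343136310577393) 0.0129
handle 932 ((471.33978271484375, -331.3281555175781), (15.544787406921387, 68.88146209716797), 1.569438099861145) 0.0406
shift [-0.0426 -0.0033  0.8518] twist 0.0049 (twist alt -2.09 ) q6 -0.83
```

```bash
python3 -m handwheel '[[[-0.04,0,0.2,0],[-0.04,0,0.4,0],[-0.04,0,0.6,0],[-0.04,0,0.8,0],[-0.04,0,0.87,0],[-0.04,0,0.875,0],[-0.04,0,0.875,0]]]' 50
python3 - <<'E'
from h import *
go([.4716,-.3316,.027],np.radians(1.2))
E
```

```text
time_s: 43.38
eef_pos: [0.4738, -0.3345, 0.0298]
eef_rot: [0.001, 0.7, 0.715, -0.0]
wrist_force: [1.1, -0.7, -0.4]
opening: 0.589
grasp_force: 0.0
shift [ 0.0146 -0.0109  0.0139] twist 0.0003 (twist alt -2.094 ) q6 -0.841
```

```bash
python3 -m handwheel '[[[0.012,-0.01,0.01,0.004],[0.012,-0.01,0.01,0.004]]]'
python3 -m handwheel '[[[0,0,0,0],[0,0,0,0],[0,0,0,0],[0,0,0,0],[0,0,0,0],[0,0,0,0]]]' 5
python3 - <<'E'
from h import *
o,M,e=st(); print(e,M.round(4))
E
python3 -m handwheel '[[[0,0,-0.1,0],[0,0,-0.3,0],[0,0,-0.5,0],[0,0,-0.7,0],[0,0,-0.7,0],[0,0,-0.7,0]]]'
python3 - <<'E'
from h import *
o,M,e=st(); print(o['torque'])
snap('wrist','wl2')
go([.656,-.0344,.17],np.radians(4))
E
```

```text
time_s: 43.62
eef_pos: [0.4708, -0.3314, 0.0266]
eef_rot: [0.0, 0.702, 0.712, -0.0]
wrist_force: [1.1, -0.2, -0.5]
opening: 0.593
grasp_force: 0.0
time_s: 44.38
eef_pos: [0.4711, -0.3317, 0.0264]
eef_rot: [0.001, 0.702, 0.712, 0.0]
wrist_force: [0.5, 0.3, 4.5]
opening: 0.17
grasp_force: 60.7
[ 0.47109963 -0.33172049  0.02640468] [[-1.500e-02  9.999e-01  8.000e-04]
 [ 9.999e-01  1.500e-02 -7.000e-04]
 [-7.000e-04  8.000e-04 -1.000e+00]]
time_s: 45.12
eef_pos: [0.4699, -0.3306, 0.1649]
eef_rot: [-0.001, 0.702, 0.712, -0.0]
wrist_force: [-0.1, 0.3, -4.3]
opening: 0.171
grasp_force: 59.8
[-0.02963413 -0.01287679  0.0017054 ]
shift [ 1.4655  0.9539 -0.0282] twist -0.0366 (twist alt 2.058 ) q6 -0.835
```

```bash
python3 -m handwheel '[[[0.1,0,-0.05,0],[0.3,0,-0.05,0],[0.5,0,-0.05,0],[0.7,0,-0.05,0],[0.9,0,-0.05,0],[1,0,-0.05,0],[1,0,-0.05,0]]]'
python3 -m handwheel '[[[0.1,0,0,-0.01],[0.25,0.1,0,-0.02],[0.4,0.25,0,-0.036],[0.48,0.4,0,-0.036],[0.48,0.6,0,-0.036],[0.48,0.8,0,-0.036],[0.48,0.93,0,-0.036],[0.48,0.94,0,-0.036],[0.48,0.94,0,-0.036]]]'
python3 - <<'E'
from h import *
go([.656,-.0344,.14],np.radians(4))
c=snap('top','t21'); X=cloud(c)
m=(X[...,2]>.15)&(X[...,2]<.19)&(c['range_z']>0)&(X[...,0]>.53); p=X[m]; print(len(p)and cv2.minAreaRect((p[:,:2]*1000).astype(np.float32)))
E
```

```text
time_s: 46.05
eef_pos: [0.4673, -0.1298, 0.1756]
eef_rot: [-0.0, 0.701, 0.713, -0.0]
wrist_force: [0.8, -0.1, -2.5]
opening: 0.172
grasp_force: 59.7
time_s: 47.18
eef_pos: [0.6534, -0.0326, 0.1751]
eef_rot: [-0.001, 0.682, 0.731, -0.001]
wrist_force: [-0.5, 0.0, -3.3]
opening: 0.169
grasp_force: 59.8
shift [-0.0099  0.0126  0.1756] twist -0.0007 (twist alt 2.094 ) q6 -0.3
((653.2329711914062, -39.93157958984375), (171.27639770507812, 197.61456298828125), 3.947705030441284)
```

```bash
python3 -m handwheel '[[[-0.01,0.012,0.05,0],[-0.01,0.012,0.12,0],[-0.01,0.012,0.19,0],[-0.01,0.012,0.2,0],[-0.01,0.012,0.2,0],[-0.01,0.012,0.2,0]]]'
python3 - <<'E'
from h import *
go([.656,-.0344,.11],np.radians(4))
o,M,e=st(); print(o['wrist_force'],o['torque'],M.round(4))
E
```

```text
time_s: 47.98
eef_pos: [0.6572, -0.0345, 0.1366]
eef_rot: [0.001, 0.682, 0.731, 0.0]
wrist_force: [-0.1, 0.2, -3.2]
opening: 0.171
grasp_force: 59.7
shift [ 0.0009 -0.0063  0.1328] twist -0.0005 (twist alt 2.094 ) q6 -0.301
[-0.05271817  0.22143999 -3.19415946] [ 0.00385059 -0.02918829  0.03936823] [[-6.900e-02  9.976e-01  1.200e-03]
 [ 9.976e-01  6.900e-02 -3.000e-04]
 [-3.000e-04  1.100e-03 -1.000e+00]]
```

```bash
python3 -m handwheel '[[[0,-0.006,0.03,0],[0,-0.006,0.06,0],[0,-0.006,0.09,0],[0,-0.006,0.12,0],[0,-0.006,0.13,0],[0,-0.006,0.13,0]]]'
python3 - <<'E'
from h import *
go([.656,-.0344,.1094],np.radians(4))
o,M,e=st(); print(o['wrist_force'],o['torque'])
E
```

```text
time_s: 48.72
eef_pos: [0.6556, -0.0345, 0.1099]
eef_rot: [0.0, 0.682, 0.731, 0.0]
wrist_force: [-0.1, -0.4, -3.7]
opening: 0.175
grasp_force: 59.8
shift [0.0005 0.0018 0.0023] twist -0.0005 (twist alt 2.094 ) q6 -0.302
[-0.08971036 -0.39230544 -3.7086037 ] [ 0.0064717  -0.03720829  0.0252831 ]
```

```bash
python3 -m handwheel '[[[0,0,0.006,0],[0,0,0.012,0],[0,0,0.012,0],[0,0,0.012,0]]]'
python3 -m handwheel '[[[0,0,0.006,0],[0,0,0.01,0],[0,0,0.01,0],[0,0,0.01,0]]]'
```

```text
time_s: 49.22
eef_pos: [0.6559, -0.0346, 0.1094]
eef_rot: [0.0, 0.682, 0.731, 0.0]
wrist_force: [-4.0, 1.3, 7.6]
opening: 0.173
grasp_force: 61.3
time_s: 49.72
eef_pos: [0.656, -0.0346, 0.1094]
eef_rot: [0.001, 0.682, 0.731, 0.0]
wrist_force: [-10.8, 2.5, 19.2]
opening: 0.175
grasp_force: 62.9
```

```bash
python3 -m handwheel '[[[0,0,-0.007,0],[0,0,-0.007,0],[0,0,-0.007,0],[0,0,-0.007,0]]]'
python3 -m handwheel '[[[0,0,-0.008,0],[0,0,-0.008,0],[0,0,-0.008,0]]]'
python3 -m handwheel '[[[0,0,0,0],[0,0,0,0],[0,0,0,0],[0,0,0,0]]]' 45
python3 -m handwheel '[[[0,0,-0.2,0],[0,0,-0.5,0],[0,0,-0.8,0],[0,0,-0.8,0],[0,0,-0.8,0]]]'
cat > lid2.py <<'E'
from h import *
import sys
c=snap(sys.argv[2],sys.argv[1]); X=cloud(c); a=np.radians(4);d=X[...,:2]-np.array([.656,-.0344])
u=d[...,0]*np.cos(a)+d[...,1]*np.sin(a);v=-d[...,0]*np.sin(a)+d[...,1]*np.cos(a); ok=c['range_z']>0
m=ok&(abs(u)<.08)&(abs(v)<.1)&((abs(u)>.02)|(abs(v)>.045))&(X[...,2]>.07)&(X[...,2]<.115)
k=np.linalg.lstsq(np.c_[u[m],v[m],np.ones(m.sum())],X[m][:,2],rcond=None)[0]; print('lid slopes deg',np.degrees(k[:2]).round(2),'z',k[2].round(4))
for nm,g in [('near',(u<-.092)&(u>-.098)&(abs(v)<.1)),('far',(u>.092)&(u<.098)&(abs(v)<.1)),('R',(v<-.112)&(v>-.118)&(abs(u)<.08)),('L',(v>.112)&(v<.118)&(abs(u)<.08))]:
    g=g&ok&(X[...,2]>.08); print('rim',nm,np.median(X[g][:,2]).round(4) if g.any() else None,g.sum())
r=c['color'].astype(int); w=ok&(r.min(-1)>150)&(abs(u)<.08)&(abs(v)<.105)
if w.any(): p=np.c_[u[w],v[w]]; print('label',w.sum(),cv2.minAreaRect((p*1000).astype(np.float32)),np.median(X[w],0))
E
python3 lid2.py w22 wrist; python3 lid2.py t22 top
```

```text
time_s: 50.22
eef_pos: [0.656, -0.0346, 0.1094]
eef_rot: [0.001, 0.682, 0.731, 0.0]
wrist_force: [-7.1, 1.1, 10.4]
opening: 0.171
grasp_force: 61.8
time_s: 50.6
eef_pos: [0.656, -0.0346, 0.1094]
eef_rot: [0.0, 0.682, 0.731, 0.0]
wrist_force: [-3.6, 0.5, 5.7]
opening: 0.174
grasp_force: 61.1
time_s: 51.1
eef_pos: [0.6556, -0.0345, 0.1083]
eef_rot: [-0.0, 0.682, 0.731, -0.0]
wrist_force: [-0.3, -0.9, -0.3]
opening: 0.521
grasp_force: 0.0
time_s: 51.72
eef_pos: [0.6554, -0.0345, 0.2684]
eef_rot: [0.0, 0.682, 0.731, 0.0]
wrist_force: [0.6, -0.2, -0.8]
opening: 0.524
grasp_force: 0.0
lid slopes deg [ 0.05 -0.  ] z 0.096
rim near 0.096 958
rim far 0.096 952
rim R 0.0959 355
rim L 0.0961 1047
label 1273 ((-0.7442951202392578, -41.41839599609375), (50.72746276855469, 103.85175323486328), 0.32942357659339905) [ 0.66104299 -0.10417577  0.09639264]
lid slopes deg [ 0.05 -0.02] z 0.0949
rim near 0.1005 241
rim far 0.0943 61
rim R 0.0947 126
rim L None 0
label 242 ((-0.3070087432861328, -71.47614288330078), (53.582759857177734, 44.92079162597656), 0.1957060545682907) [ 0.66051566 -0.10530398  0.09529397]
```

```bash
python3 - <<'E'
from h import *
go([.6556,-.3077,.265],np.radians(-17))
E
```

```text
shift [-1.3641 -0.0892  0.0058] twist 0.2438 (twist alt -1.851 ) q6 -0.302
```

```bash
python3 -m handwheel '[[[-0.3,0,0,0],[-0.6,0,0,0],[-0.7,-0.04,0,0.1],[-0.7,-0.04,0,0.2],[-0.7,-0.04,0,0.244],[-0.7,-0.04,0,0.244]]]' 60
python3 - <<'E'
from h import *
go([.6556,-.3077,.265],np.radians(-17))
E
```

```text
time_s: 52.58
eef_pos: [0.6565, -0.1746, 0.2663]
eef_rot: [-0.001, 0.804, 0.595, -0.001]
wrist_force: [-0.7, 0.2, -0.6]
opening: 0.7
grasp_force: 0.0
shift [-0.6378  0.1902  0.0058] twist 0.0001 (twist alt -2.094 ) q6 -0.138
```

```bash
python3 -m handwheel '[[[-0.3,0.1,0,0],[-0.5,0.15,0,0],[-0.63,0.19,0,0],[-0.63,0.19,0,0],[-0.63,0.19,0,0],[-0.63,0.19,0,0]]]'
cat > sc.py <<'E'
from h import *
import sys
c=snap(sys.argv[2],sys.argv[1]); X=cloud(c); r=c['color'].astype(int); ok=c['range_z']>0
box=(abs(X[...,0]-.655)<.06)&(abs(X[...,1]+.307)<.06)&ok
for nm,m in [('top',box&(X[...,2]>.12)&(X[...,2]<.145)),('head',box&(X[...,2]>.028)&(X[...,2]<.045)),('pad',box&(X[...,2]<.008)&(r.min(-1)>85)&(r.max(-1)-r.min(-1)<35))]:
    p=(X[m][:,:2]*1000).astype(np.float32)
    if len(p)>20: print(nm,len(p),cv2.minAreaRect(p),cv2.minEnclosingCircle(p),np.median(X[m][:,2]).round(4))
o,M,e=st();print(e)
E
python3 sc.py w23 wrist; python3 sc.py t23 top
```

```text
time_s: 53.32
eef_pos: [0.6571, -0.3047, 0.2686]
eef_rot: [-0.0, 0.803, 0.596, 0.0]
wrist_force: [0.4, -0.3, -0.3]
opening: 0.709
grasp_force: 0.0
top 902 ((656.7634887695312, -306.8529052734375), (24.820560455322266, 32.77156066894531), 73.15467834472656) ((656.6090087890625, -307.16033935546875), 19.34096336364746) 0.1335
head 911 ((650.1447143554688, -328.76763916015625), (94.40907287597656, 61.77021026611328), 73.0735092163086) ((650.226318359375, -328.015869140625), 54.02619934082031) 0.0375
pad 1200 ((648.0892944335938, -299.5919189453125), (94.92041015625, 77.64646911621094), 0.4612194001674652) ((648.1673583984375, -307.5553283691406), 47.79416275024414) 0.0039
[ 0.6570887  -0.3048364   0.26869242]
pad 29 ((625.4789428710938, -336.3636779785156), (16.191190719604492, 59.981689453125), 62.23960876464844) ((628.7482299804688, -330.1524353027344), 30.01026153564453) 0.0027
[ 0.65709971 -0.30496933  0.26875627]
```

```bash
python3 - <<'E'
from h import *
go([.6565,-.307,.085],np.radians(-16.9))
E
```

```text
shift [-1.070e-02 -1.000e-04  9.188e-01] twist -0.0002 (twist alt 2.094 ) q6 -0.303
```

```bash
python3 -m handwheel '[[[-0.01,0,0.2,0],[-0.01,0,0.4,0],[-0.01,0,0.6,0],[-0.01,0,0.8,0],[-0.01,0,0.91,0],[-0.01,0,0.915,0],[-0.01,0,0.915,0]]]'
python3 -m handwheel '[[[0,0,0,0],[0,0,0,0],[0,0,0,0],[0,0,0,0],[0,0,0,0],[0,0,0,0]]]' 10
python3 - <<'E'
from h import *
o,M,e=st(); print(e,M.round(4))
E
python3 -m handwheel '[[[0,0,-0.1,0],[0,0,-0.3,0],[0,0,-0.55,0],[0,0,-0.65,0],[0,0,-0.65,0],[0,0,-0.65,0]]]'
python3 - <<'E'
from h import *
o,M,e=st(); print(o['torque'],o['wrist_force'])
go([.661,-.1042,.245])
E
```

```text
time_s: 54.3
eef_pos: [0.6572, -0.3088, 0.0875]
eef_rot: [0.001, 0.804, 0.595, 0.0]
wrist_force: [-0.2, 0.2, -0.2]
opening: 0.701
grasp_force: 0.0
time_s: 55.05
eef_pos: [0.6571, -0.309, 0.0877]
eef_rot: [0.002, 0.804, 0.595, 0.001]
wrist_force: [0.1, 1.0, 6.0]
opening: 0.39
grasp_force: 59.4
[ 0.65709255 -0.30897651  0.08772477] [[ 0.2927  0.9562  0.0026]
 [ 0.9562 -0.2927 -0.0018]
 [-0.001   0.003  -1.    ]]
time_s: 55.8
eef_pos: [0.655, -0.3075, 0.2127]
eef_rot: [-0.002, 0.804, 0.595, -0.001]
wrist_force: [0.4, 0.9, -2.1]
opening: 0.386
grasp_force: 58.7
[-0.05816375  0.00881934  0.02064143] [ 0.4145846   0.87563626 -2.08398182]
shift [ 0.9811 -0.2696 -0.1591] twist 0 (twist alt 0.0 ) q6 -0.305
```

```bash
python3 -m handwheel '[[[0.05,0,-0.1,0],[0.2,-0.05,-0.17,0],[0.4,-0.1,-0.19,0],[0.6,-0.16,-0.19,0],[0.8,-0.22,-0.19,0],[0.92,-0.25,-0.19,0],[0.97,-0.27,-0.19,0],[0.97,-0.27,-0.19,0],[0.97,-0.27,-0.19,0]]]'
python3 - <<'E'
from h import *
go([.6605,-.1062,.251])
o,M,e=st(); print(M[:,2])
c=snap('scene','s24');X=cloud(c); r=c['color'].astype(int); ok=c['range_z']>0
b=cv2.resize(c['color'][120:330,200:450][:,:,::-1],None,fx=2.8,fy=2.8,interpolation=cv2.INTER_CUBIC); cv2.imwrite('pics/crop24.png',b)
m=ok&(abs(X[...,0]-.66)<.06)&(abs(X[...,1]+.106)<.06)&(r.max(-1)<70)&(X[...,2]>.15)&(X[...,2]<.21); p=X[m]; print('head',len(p),p.min(0),p.max(0))
E
```

```text
time_s: 56.92
eef_pos: [0.6612, -0.1083, 0.2534]
eef_rot: [0.0, 0.804, 0.594, -0.0]
wrist_force: [0.3, -0.3, -2.6]
opening: 0.393
grasp_force: 58.7
shift [ 0.0091 -0.0067  0.012 ] twist 0 (twist alt 0.0 ) q6 -0.04
[-1.06117267e-04 -4.84560191e-04 -9.99999877e-01]
head 386 [ 0.62896577 -0.13876977  0.16764707] [ 0.69742519 -0.08520418  0.20792688]
```

View pics/crop24.png

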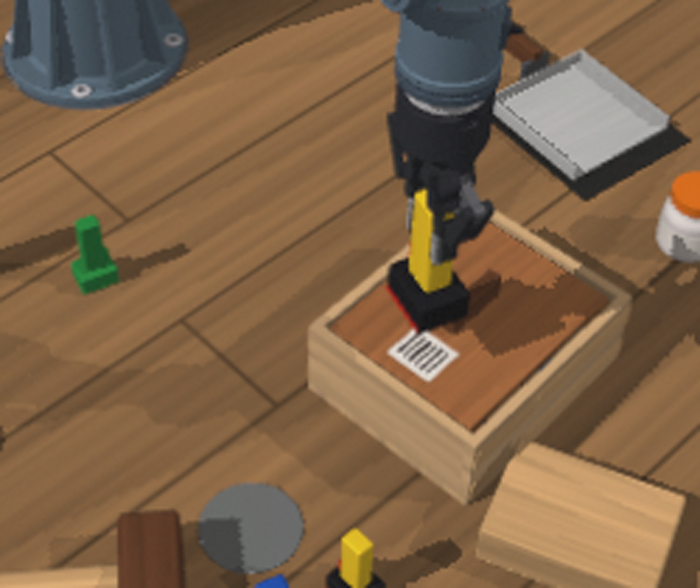

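```bash
python3 -m handwheel '[[[0.009,-0.005,0.01,0],[0.009,-0.005,0.01,0],[0.009,-0.005,0.01,0],[0.009,-0.005,0.01,0],[0.009,-0.005,0.01,0],[0.009,-0.005,0.01,0],[0.009,-0.005,0.01,0],[0.009,-0.005,0.01,0],[0.009,-0.005,0.01,0],[0.009,-0.005,0.01,0]]]'
python3 -m handwheel '[[[0,0,0,0],[0,0,0,0],[0,0,0,0],[0,0,0,0],[0,0,0,0],[0,0,0,0]]]'
python3 - <<'E'
from h import *
for fn,cam in (('s24',0),('t25','top')):
    c=snap(cam,fn) if cam else load(fn); X=cloud(c); r=c['color'].astype(int); ok=c['range_z']>0
    m=ok&(abs(X[...,0]-.65)<.07)&(abs(X[...,1]+.307)<.07)&(X[...,2]<.012)&(r.max(-1)-r.min(-1)<18)&(r.min(-1)>45)
    n,l,s,ct=cv2.connectedComponentsWithStats(m.astype(np.uint8)); i=1+np.argmax(s[1:,4]); p=(X[l==i][:,:2]*1000).astype(np.float32)
    print(fn,len(p),cv2.minEnclosingCircle(p),cv2.minAreaRect(p))
go([.650,-.309,.21])
E
```

```text
time_s: 58.22
eef_pos: [0.6608, -0.1049, 0.2515]
eef_rot: [-0.0, 0.804, 0.595, -0.0]
wrist_force: [0.4, -0.3, -1.2]
opening: 0.387
grasp_force: 58.7
time_s: 58.98
eef_pos: [0.6608, -0.1049, 0.2515]
eef_rot: [-0.0, 0.804, 0.595, -0.0]
wrist_force: [0.7, -0.8, -1.9]
opening: 0.392
grasp_force: 58.7
s24 932 ((648.2385864257812, -304.9625244140625), 48.59244918823242) ((647.7284545898438, -306.20220947265625), (92.30819702148438, 94.1797866821289), 45.83883285522461)
t25 818 ((648.1072998046875, -307.23834228515625), 48.81216049194336) ((647.0479125976562, -308.2765808105469), (93.29154968261719, 93.96538543701172), 30.776622772216797)
shift [-0.9915  0.2468  0.2076] twist 0 (twist alt 0.0 ) q6 -0.037
```

```bash
python3 -m handwheel '[[[-0.1,0.02,0,0],[-0.3,0.07,0,0],[-0.5,0.12,0,0],[-0.7,0.17,0,0],[-0.9,0.22,0,0],[-0.99,0.237,0.1,0],[-0.99,0.237,0.3,0],[-0.99,0.237,0.4,0],[-0.99,0.237,0.4,0],[-0.99,0.237,0.4,0]]]'
python3 - <<'E'
from h import *
go([.648,-.3085,.0877])
E
```

```text
time_s: 60.28
eef_pos: [0.6491, -0.3081, 0.173]
eef_rot: [0.001, 0.804, 0.595, 0.0]
wrist_force: [-0.6, -0.8, -1.0]
opening: 0.391
grasp_force: 58.8
shift [-0.0034 -0.0053  0.4263] twist 0 (twist alt 0.0 ) q6 -0.312
```

```bash
python3 -m handwheel '[[[0,-0.005,0.12,0],[0,-0.005,0.24,0],[0,-0.005,0.34,0],[0,-0.005,0.39,0],[0,-0.005,0.415,0],[0,-0.005,0.42,0],[0,-0.005,0.42,0]]]'
python3 - <<'E'
from h import *
go([.648,-.3085,.0877])
E
```

```text
time_s: 61.15
eef_pos: [0.6477, -0.3082, 0.0884]
eef_rot: [0.001, 0.804, 0.595, 0.0]
wrist_force: [1.3, -0.4, -1.4]
opening: 0.39
grasp_force: 58.7
shift [-0.0012  0.0019  0.0033] twist 0 (twist alt 0.0 ) q6 -0.312
```

```bash
python3 -m handwheel '[[[0,0,0.004,0],[0,0,0.004,0],[0,0,0.004,0]]]'
python3 -m handwheel '[[[0,0,0,0],[0,0,0,0],[0,0,0,0],[0,0,0,0],[0,0,0,0]]]' 65
python3 -m handwheel '[[[0,0,-0.1,0],[0,0,-0.3,0],[0,0,-0.6,0],[0,0,-0.9,0],[0,0,-0.9,0],[0,0,-0.9,0],[0,0,-0.9,0]]]'
python3 sc.py w26 wrist; python3 lid2.py t26 top
python3 - <<'E'
from h import *
c=load('t26'); comps(c,.008,.2,100)
E
```

```text
time_s: 61.52
eef_pos: [0.6477, -0.3082, 0.0878]
eef_rot: [0.001, 0.804, 0.595, 0.0]
wrist_force: [-0.7, 0.9, 4.2]
opening: 0.394
grasp_force: 59.4
time_s: 62.15
eef_pos: [0.6472, -0.3078, 0.0866]
eef_rot: [-0.0, 0.804, 0.595, -0.0]
wrist_force: [0.5, 0.1, 0.5]
opening: 0.76
grasp_force: 0.0
time_s: 63.02
eef_pos: [0.6465, -0.3073, 0.265]
eef_rot: [-0.001, 0.804, 0.595, -0.0]
wrist_force: [-0.3, -0.5, -0.5]
opening: 0.76
grasp_force: 0.0
top 949 ((647.264404296875, -306.0865478515625), (25.06528091430664, 33.16253662109375), 73.25188446044922) ((647.2962646484375, -306.4592590332031), 19.444059371948242) 0.1335
head 960 ((641.2901611328125, -326.4281005859375), (91.73377227783203, 62.065895080566406), 73.19364929199219) ((642.1552734375, -323.63348388671875), 51.03784942626953) 0.0375
pad 1252 ((648.84814453125, -303.59710693359375), (85.37077331542969, 94.1455307006836), 75.31314849853516) ((647.7071533203125, -307.9894104003906), 48.32090759277344) 0.0038
[ 0.64649091 -0.30731955  0.26470146]
lid slopes deg [-0.09 -0.08] z 0.0949
rim near 0.0945 90
rim far 0.0943 173
rim R 0.0946 5
[... 435 characters left out ...]
3 rgb [163.  92.  13.]
px [129. 221.] n 186 rect mm [495.  407.9] [155.7  35.8] ang 5.7 zmax 23 rgb [174.5 176.  172. ]
px [487. 234.] n 1045 rect mm [ 359.2 -546.9] [75.3 79. ] ang 71.2 zmax 104 rgb [177. 178. 174.]
px [367. 265.] n 200 rect mm [ 309.4 -229.1] [41.5 33.5] ang 74.8 zmax 89 rgb [ 35.5 145.5  68. ]
px [417. 302.] n 521 rect mm [ 201.  -346.8] [50.9 64.8] ang 12.1 zmax 131 rgb [188. 184. 177.]
px [583. 330.] n 3583 rect mm [  96.7 -732.1] [143.4 156.7] ang 88.7 zmax 120 rgb [158. 108.  60.]
px [302. 370.] n 1838 rect mm [ 58.4 -36.3] [205.8  83.5] ang 57.1 zmax 174 rgb [ 77.  93. 102.]
px [ 18. 387.] n 967 rect mm [ 86.1 660. ] [103.  35.] ang 36.7 zmax 151 rgb [135.  93.  51.]
```

```bash
python3 -c "
from bench import ctrl
print(ctrl.hand_in())"
```

```text
the job is handed in; nothing more can be done
None
```

The job is done and handed in at about 63 s: all four cars are in the crate, the lid is seated level after a press that peaked near 19 N before I eased it to 10 N, the label was scanned from about 7 cm for over a second, the tray lies flat on its mat (about 1 cm off its centre) and the scanner stands upright on its pad.

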